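Close the polishing tumbler on a buckle

ROBOT

A 6-joint arm with a two-finger parallel gripper is mounted at the origin on the work surface. World frame = base frame: x ahead of the robot, y to its left, z up, the work surface at z = 0. Lengths are in m, angles in rad, forces in N, time in s.
With the tool pointing down it reaches from about 0.35 to 0.975 m from the base axis. Payload 4.9 kg.
Tool frame: the origin (TCP) lies between the finger pads; the fingertips stand 22 mm ahead of it and the grasp point (between the pads) lies 3 mm ahead of it; z points along the fingers, y is the line along which they close (so a half turn about z gives the same grasp; the last joint's range is limited). The gripper opens to 85 mm and grips with 20 to 120 N. Pads are 22 mm wide; open, the fingers measure 114 mm over their backs; the gripper's body (76 mm by 85 mm) begins 54 mm behind the grasp point. The pads swing forward as they close: fully open they stand 13 mm farther back than shut.
Start: joints at [1.227, 0.053, 1.613, -0, 1.476, -0.119], TCP at [0.139, 0.609, 0.253] pointing down, gripper open.
Joint ranges: [-3.01, 3.01], [-1.01, 2.22], [0.06, 2.58], [-1.02, 4.17], [0.09, 2.62], [-3.14, 3.14]. Speed limits (rad/s): [2.57, 2.57, 3.14, 3.14, 3.14, 3.14].

INTERFACE

Orientations are given as a unit quaternion [w, x, y, z].
In Python, from plant import state, grab_frame, get_calibration, job_done, recognise, regions_of gives the robot as it stands.
- The arm moves only by the tool apply_moves, never from a script. Its argument "targets" is a list of rows, each an object with "translation": the shift along the tool's x, y, z normalised to -1 to 1, where 1 is 100 mm, a list of three; "twist": the turn about the tool's z normalised to -1 to 1, where 1 is 0.1 rad; "hand": the opening, from 0 (shut) to 1 (fully open). A call has 1 to 8 rows; each row shifts and turns the commanded pose from where the row before left it, along the tool's axes as they then stand; what a row does not reach is not made up. A row lasts 1/10 s, in which the tool goes at most 50 mm and 8.59 degrees, less where a joint would pass 70% of its speed; a pose out of reach is approached as far as the arm can. A call with a number of a shift or a turn outside -1 to 1 is refused whole. A call with a gripper value outside its range is refused whole. The fingers move at their own pace and stop on an object; the grip force is fixed at half the most. Time passes only in rows, so rows that do not move let the fingers close. It gives the time, the measured TCP pose, the force, the opening and the grip force at its end, in the units of the state.
- state(): the state, without advancing time (a new reading comes with each control period).
- grab_frame(name): name is "scene" or "side" or "wrist"; returns the picture (384x512x3 uint8, red, green, blue); there is no depth.
- get_calibration(name): a dict with "camera_matrix" (3x3 intrinsics, pixels), "D" ([k1, k2, p1, p2, k3] as OpenCV has them; the pictures are not rectified), "pose" (4x4, takes a point from camera to world coordinates). Camera axes: x right, y up, looking along -z (the intrinsics and any distortion apply to the point x, -y, -z); pixel columns grow to the right and rows downward; lengths in m; the calibration is good to about 2 mm. A picture is of the moment at which its call begins: read the wrist's pose just before it. get_calibration takes no time and is no camera call; for the wrist camera it gives the pose at the moment of the call.
- job_done(): hands the job in; it is judged then, once.
Trained networks look in the newest picture that a camera, given by its name, has taken for a name from the list of things; names that differ only in an ending like _2 or _b are one class to them, and where a whole thing is asked for, a point or a joint stands for the part that bears it (a point fixed in the world has none). Each returns a list of dicts, best first, with "score" (0 to 1); they miss things now and then, are a little off and sometimes report something else, mostly with a low value. They report only what shows in the picture. A call takes as long as a camera call. They do not tell look-alikes from the thing itself.
- recognise(camera, query): "point" ([x, y, z] in m, in world coordinates, good to about 4 mm: the middle of the surface that is visible of it).
- regions_of(camera, query): "pixels" (384x512 bool, what is visible of it).
The state is a dict: "time": time; "joint_pos": joint angles; "joint_vel": joint speeds; "joint_efforts": joint torques, N m; "tool_pos": TCP position; "tool_rot": TCP orientation; "contact_force": force on the tool from outside, world axes, zero at the start; "ft_torque": the same for the moment, N m; "gripper_width": opening from 0.0 (shut) to 1.0 (fully open); "grasp_force": force on a finger pad.
Only numpy, scipy, OpenCV 4.12 (cv2) and the standard library are available. Lean on these libraries where they do the work, as an engineer would, in place of code of your own. Each camera call takes 0.05 s, during which the arm holds its last target. There are 200 camera calls.

TASK

Put the brass buckle into the barrel of the tumbler. Then close the barrel with its lid: lay the lid in the mouth with its key resting on the rim at least an eighth of a turn away from the notch, turn it round on the rim until the key drops into the notch, push it fully home all round and let go. Leave everything else on the bench where it stands.

Things in the scene. Friction and masses are not known exactly. Their poses are not given: they have to be found in the camera images.
- machine: Inclined barrel tumbler, fixed; origin on the bench under its base. Base slab 53 mm high, from x = -95 to +165 mm and y = -95 to +95 mm in its frame (front towards -x); motor housing 90 x 150 mm behind the barrel, up to 128 mm high. The barrel leans towards the front, 30 degrees from vertical; nothing of the machine stands above its rim.
- barrel: Open dark steel barrel, 130 mm across, 156 mm long. Origin at the centre of the rim's upper face, 235 mm above the bench; z points out of the mouth along the axis, 30 degrees from vertical; x points to the notch, at any angle round the axis. Rim: flat ring, radius 57 to 68 mm. Inner floor 150 mm below the rim. A stiff drive (5 N m) holds the barrel: turning the lid does not turn it.
- notch (a point): The one notch in the barrel's rim, cut right across the ring: 15 to 18 mm wide, 9 mm deep. The point is on the rim's upper face in the middle of the notch, 62.5 mm from the barrel's axis along barrel x.
- lid: Lid, about 0.32 kg, loose on the bench, handle up. Origin at the centre of its seating face (flange underside), z up, x to the key. Flange 136 mm across, 6 mm thick; under it a rubber plug 109 mm across, 14 mm deep, tapered at the end, on which it stands. Seated, its origin and axes coincide with the barrel's; held level with the key on the rim it stands 7 mm proud, plug 7 mm in the mouth.
- handle (a point): Lid handle: straight black bar along lid x through the centre, 84 mm long, 14 mm thick (y), z = 12 to 38 mm above the seating face. The point is its middle, z = 25 mm, on the lid's axis. Two feet under it, 24 mm wide (y), 20 mm long, centred at x = +-30 mm, reach up to z = 13 mm.
- key (a point): The lid's key: one rounded lug 11 mm wide that stands 7 mm down from the flange's underside and reaches out to 75 mm from the centre; an ear of the flange over it shows from above. The point is on the seating face 62.5 mm from the lid's centre along lid x, and meets notch when seated.
- buckle: Flat cast brass buckle frame, 80 mm (x) x 54 mm (y) x 12 mm thick, bars 10 to 11 mm wide, a 6 mm tongue along x over the middle (15 mm high), about 0.12 kg, lying on the bench; origin at the middle of its underside, z up.
- jar: Bystander: amber glass jar, 68 mm across, 85 mm high, origin under its centre.
- can: Bystander: dark steel drink can, 62 mm across, 115 mm high, origin under its centre.
- bottle: Bystander: slim white plastic bottle, 44 mm across, 150 mm high, origin under its centre.
- tin: Bystander: round steel tin, 62 mm across, 58 mm high, origin under its centre.
- hammer: Bystander: hammer 280 mm long lying along its x axis, head at +x, 26 mm high; origin under its middle.
- spanner: Bystander: spanner 190 mm long lying along its x axis; origin under its middle.
- brush: Bystander: brush 170 mm long lying along its x axis; origin under its middle.
- mallet: Bystander: wooden mallet standing on its head, 72 mm across, 240 mm high, origin under its centre.
Mind the look-alikes: they are no part of the job. Of the things like the buckle, leave any that is purple; of the rest the smaller one is meant.

How it is judged:
By the outcome, as a careful person would: the job done as asked, in the order asked, and still so for the second after the job is handed in, with the robot touching nothing.
It also fails if it takes over 64 s, if anything falls off the work surface, if the arm or the gripper's body presses on something with over 40 N, if the wrist force passes 120 N, or if a joint passes its speed limit or range.

## Working session

There is one attempt and no reset: what is moved stays moved. The work goes in short steps, Python scripts to look and compute and a tool call to move; the robot and the scene stay as the last step left them, time stands still between calls to the robot, and variables do not carry over. Pictures are saved under pics/ and viewed, at most 10 in all, crops included, and the job is handed in when it is done.

Besides the shell and the picture viewer there is one more tool, called after "Request:" as a command line: name --argument value ..., lists and objects as JSON in quotes. apply_moves: Moves the arm, as the interface text tells. Its arguments: {"type":"object","properties":{"targets":{"type":"array"}},"required":["targets"]}

```bash
mkdir -p pics; ls; cat > h.py <<'E'
import numpy as np, cv2
from plant import *
from scipy.spatial.transform import Rotation as R
def save(cam,n,crop=None,s=1):
    im=grab_frame(cam)
    o=im if crop is None else im[crop[1]:crop[3],crop[0]:crop[2]]
    o=cv2.resize(o,None,fx=s,fy=s,interpolation=cv2.INTER_CUBIC)
    cv2.imwrite('pics/'+n,o[:,:,::-1]); return im
def pix(cam,p,c=None):
    c=c or get_calibration(cam);T=np.array(c['pose']);q=(np.atleast_2d(p)-T[:3,3])@T[:3,:3]
    q=q*[1,-1,-1]
    return cv2.projectPoints(q,np.zeros(3),np.zeros(3),np.array(c['camera_matrix']),np.array(c['D']))[0][:,0]
def ray(cam,uv,c=None):
    c=c or get_calibration(cam);T=np.array(c['pose'])
    n=cv2.undistortPoints(np.array(uv,float).reshape(-1,1,2),np.array(c['camera_matrix']),np.array(c['D']))[:,0]
    d=np.c_[n[:,0],-n[:,1],-np.ones(len(n))]@T[:3,:3].T
    return T[:3,3],d
def onz(cam,uv,z,c=None):
    o,d=ray(cam,uv,c); return o+d*((z-o[2])/d[:,2])[:,None]
def tool():
    s=state();q=s['tool_rot'];return np.array(s['tool_pos']),R.from_quat([q[1],q[2],q[3],q[0]]).as_matrix(),s
E
python3 - <<'E'
from h import *
a=save('scene','scene.png',s=1.5); b=save('side','side.png',s=1.5)
for cam in ('scene','side'):
  c=get_calibration(cam);print(cam,np.round(c['pose'],3).tolist())
  for n in ('buckle','lid','handle','key','notch','barrel','machine','jar','can','bottle','tin','hammer','spanner','brush','mallet'):
    print(n,[(np.round(r['point'],3).tolist(),round(r['score'],2),pix(cam,r['point'])[0].round().tolist()) for r in recognise(cam,n)][:4])
p,Rm,s=tool();print(p,Rm.round(3),s['time'])
E
```

```text
pics
scene [[-0.133, -0.663, 0.737, 1.447], [0.991, -0.084, 0.104, 0.033], [-0.007, 0.744, 0.668, 1.025], [0.0, 0.0, 0.0, 1.0]]
buckle [([0.608, -0.301, 0.013], 0.72, [191.0, 245.0]), ([0.669, -0.183, 0.011], 0.5, [220.0, 263.0])]
lid [([0.462, -0.062, 0.022], 0.62, [264.0, 220.0])]
handle [([0.46, -0.059, 0.018], 0.87, [264.0, 221.0])]
key [([0.462, -0.06, 0.021], 0.66, [264.0, 220.0])]
notch [([0.641, 0.254, 0.186], 0.65, [363.0, 233.0]), ([0.464, -0.06, 0.018], 0.38, [264.0, 221.0])]
barrel [([0.64, 0.26, 0.189], 0.88, [365.0, 233.0])]
machine [([0.654, 0.273, 0.128], 0.57, [366.0, 250.0])]
jar [([0.477, -0.356, 0.059], 0.86, [184.0, 209.0]), ([0.639, -0.012, 0.06], 0.48, [273.0, 252.0])]
can [([0.368, -0.204, 0.08], 0.65, [229.0, 188.0])]
bottle [([0.528, -0.197, 0.078], 0.78, [223.0, 219.0]), ([0.477, -0.356, 0.061], 0.55, [183.0, 208.0])]
tin [([0.638, -0.015, 0.06], 0.63, [272.0, 251.0]), ([0.639, 0.261, 0.192], 0.49, [365.0, 232.0]), ([0.459, -0.061, 0.021], 0.36, [264.0, 220.0])]
hammer [([0.778, -0.092, 0.021], 0.72, [243.0, 292.0]), ([0.657, -0.417, 0.089], 0.47, [150.0, 2
[... 993 characters left out ...]
, [313.0, 290.0])]
can [([0.341, -0.219, 0.093], 0.75, [236.0, 275.0])]
bottle [([0.506, -0.21, 0.083], 0.8, [278.0, 238.0]), ([0.441, -0.069, 0.016], 0.3, [226.0, 241.0])]
tin [([0.602, -0.03, 0.054], 0.79, [255.0, 197.0]), ([0.336, 0.197, 0.008], 0.67, [144.0, 217.0])]
hammer [([0.74, -0.094, 0.019], 0.89, [298.0, 193.0]), ([0.443, -0.071, 0.016], 0.43, [227.0, 240.0])]
spanner [([0.504, -0.213, 0.083], 0.66, [279.0, 239.0]), ([0.339, 0.197, 0.009], 0.52, [145.0, 216.0])]
brush [([0.486, -0.487, 0.019], 0.82, [360.0, 320.0])]
mallet [([0.632, -0.433, 0.09], 0.81, [377.0, 254.0])]
[0.1393079  0.60924937 0.25327841] [[-0.975  0.223 -0.   ]
 [ 0.223  0.975 -0.   ]
 [ 0.    -0.    -1.   ]] 1.6
```

View pics/scene.png

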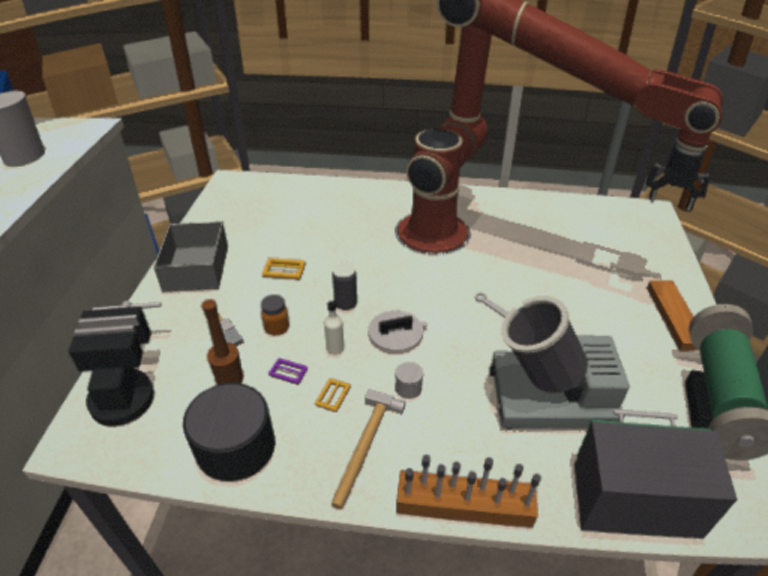

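View pics/side.png

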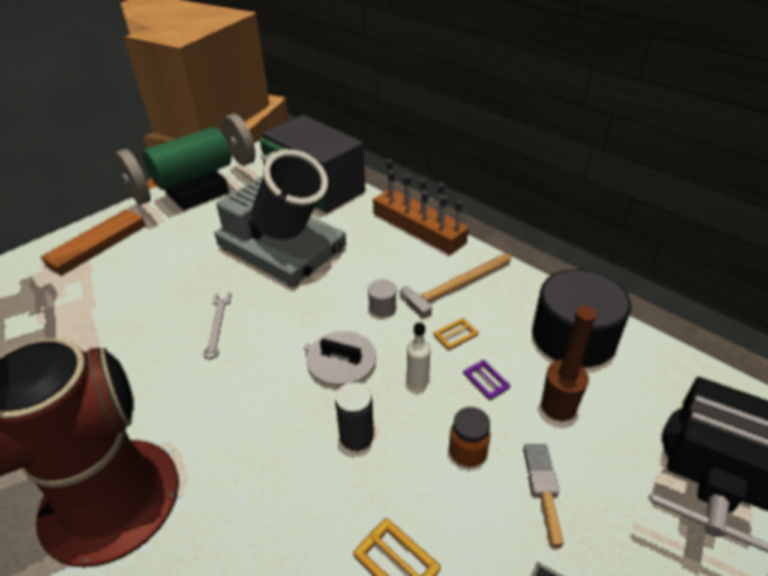

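```bash
python3 - <<'E'
from h import *
p,Rm,s=tool()
for cam in ('scene','side'):
  print(cam,pix(cam,[[0,0,0],[0,0,0.1],p+Rm[:,2]*.022,p]).round().tolist())
  c=get_calibration(cam);print(np.round(c['camera_matrix'],1).tolist(),np.round(c['D'],3))
S=grab_frame('scene');D=grab_frame('side')
for cam,I,bs in (('scene',S,[(165,165,212,195),(200,245,242,280)]),('side',D,[(228,335,300,384),(285,205,325,240)])):
  hsv=cv2.cvtColor(I,cv2.COLOR_RGB2HSV)
  for b in bs:
    m=np.zeros(I.shape[:2],np.uint8);h=hsv[b[1]:b[3],b[0]:b[2]]
    m[b[1]:b[3],b[0]:b[2]]=((h[...,0]>8)&(h[...,0]<32)&(h[...,1]>110))
    uv=np.argwhere(m)[:,::-1].astype(float)
    w=onz(cam,uv,.008)[:,:2].astype(np.float32);r=cv2.minAreaRect(w);print(cam,b,len(uv),r)
print(onz('scene',[[264,220]],.02),onz('side',[[224,240]],.02))
def cr(I,b,s): return cv2.resize(I[b[1]:b[3],b[0]:b[2]],s,interpolation=cv2.INTER_CUBIC)
o=np.vstack([np.hstack([cr(S,(330,190,420,260),(390,300)),cr(D,(165,90,235,150),(390,300))]),
 np.hstack([cr(S,(235,200,295,245),(390,300)),cr(D,(195,215,260,262),(390,300))])])
cv2.imwrite('pics/c1.png',o[:,:,::-1])
o=np.hstack([cr(S,(165,165,215,203),(390,300)),cr(S,(200,242,250,280),(390,300))])
cv2.imwrite('pics/c2.png',o[:,:,::-1])
E
```

```text
scene [[288.0, 153.0], [289.0, 135.0], [445.0, 138.0], [447.0, 133.0]]
[[383.8, 0.0, 251.6], [0.0, 383.8, 196.8], [0.0, 0.0, 1.0]] [-0.124  0.     0.     0.     0.   ]
side [[73.0, 332.0], [58.0, 310.0], [-4.0, 133.0], [-8.0, 127.0]]
[[387.5, 0.0, 255.6], [0.0, 387.5, 189.0], [0.0, 0.0, 1.0]] [0.008 0.    0.    0.    0.   ]
scene (165, 165, 212, 195) 245 ((0.24435266852378845, -0.4025058150291443), (0.08093589544296265, 0.10963543504476547), 0.5359097123146057)
scene (200, 245, 242, 280) 188 ((0.6638303995132446, -0.1808341145515442), (0.052986130118370056, 0.08047377318143845), 76.33847045898438)
side (228, 335, 300, 384) 779 ((0.24180994927883148, -0.40211665630340576), (0.07427411526441574, 0.11061064898967743), 0.7601848244667053)
side (285, 205, 325, 240) 210 ((0.6585623025894165, -0.18133985996246338), (0.054511625319719315, 0.07955551892518997), 77.23749542236328)
[[ 0.45887596 -0.0607357   0.02      ]] [[ 0.43599123 -0.06511342  0.02      ]]
```

View pics/c1.png

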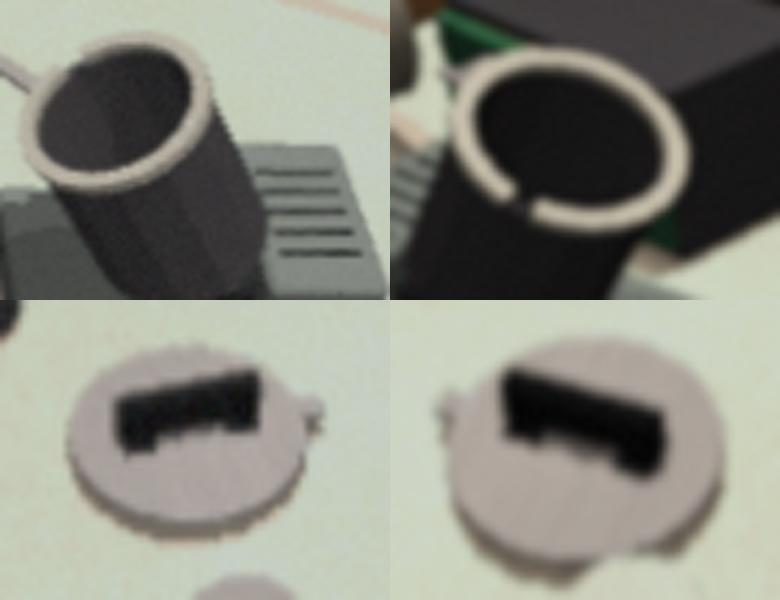

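View pics/c2.png

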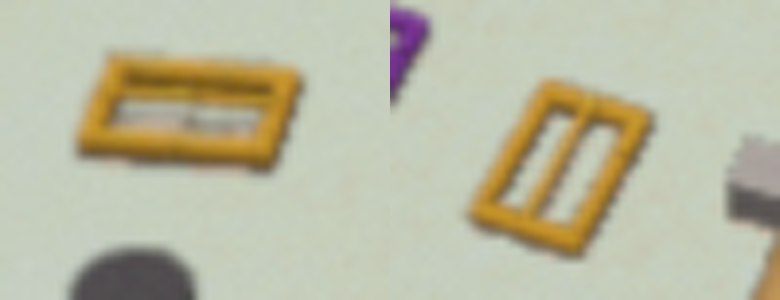

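c1/c2 show the barrel's notch in the side view at about px (188,130), with the lid's key at about scene (283,217). The candidates are brass at scene (190,178), which measures 110x77 mm and is too large, purple at (191,245), which is excluded, and brass at (222,263), which measures 80x54 mm. The last one is the buckle meant. I'm moving towards it.

Request:
apply_moves --targets '[{"translation":[-0.36,-0.345,0],"twist":0,"hand":1},{"translation":[-0.36,-0.345,0],"twist":0,"hand":1},{"translation":[-0.36,-0.345,0],"twist":0,"hand":1},{"translation":[-0.36,-0.345,0],"twist":0,"hand":1},{"translation":[-0.36,-0.345,0],"twist":0,"hand":1},{"translation":[-0.36,-0.345,0],"twist":0,"hand":1},{"translation":[-0.36,-0.345,0],"twist":0,"hand":1},{"translation":[-0.36,-0.345,0],"twist":0,"hand":1}]'

```text
time: 2.5
tool_pos: [0.3592, 0.2743, 0.2537]
tool_rot: [0.001, 0.112, 0.994, 0.0]
contact_force: [1.1, 0.0, -0.0]
gripper_width: 0.999
grasp_force: 0.0
```

Request:
apply_moves --targets '[{"translation":[-0.36,-0.345,0],"twist":0,"hand":1},{"translation":[-0.36,-0.345,0],"twist":0,"hand":1},{"translation":[-0.36,-0.345,0],"twist":0,"hand":1},{"translation":[-0.36,-0.345,0],"twist":0,"hand":1},{"translation":[-0.36,-0.345,0],"twist":0,"hand":1},{"translation":[-0.36,-0.345,0],"twist":0,"hand":1},{"translation":[-0.36,-0.345,0],"twist":0,"hand":1},{"translation":[-0.36,-0.345,0],"twist":0,"hand":1}]'

```text
time: 3.3
tool_pos: [0.5787, -0.0593, 0.2535]
tool_rot: [0.0, 0.112, 0.994, 0.0]
contact_force: [1.0, -0.0, 0.2]
gripper_width: 1.004
grasp_force: 0.0
```

```bash
cat > fit.py <<'E'
from h import *
from scipy.optimize import differential_evolution as DE
from scipy.ndimage import map_coordinates as MC
th=np.linspace(0,2*np.pi,120,endpoint=False)
def frame(phi):
    z=np.array([np.cos(phi)*.5,np.sin(phi)*.5,np.cos(np.pi/6)]);u=np.array([-np.cos(phi)*.866,-np.sin(phi)*.866,.5]);return u,np.cross(z,u),z  # u: uphill
def ring(c,phi,r,n=0):
    u,v,z=frame(phi);return c+r*(np.cos(th)[:,None]*u+np.sin(th)[:,None]*v)+n*z
def prof(I,cam,P,cal): 
    q=pix(cam,P,cal);return MC(I,[q[:,1],q[:,0]],order=1,mode='nearest')
def fitbarrel(ims):
    def cost(x):
        s=0;c=np.array([x[0],x[1],.235])
        for cam,(I,cal) in ims.items():
            f=lambda r:prof(I,cam,ring(c,x[2],r),cal)
            s+=np.mean(f(.054))-np.mean(f(.0595))+.3*(np.mean(f(.072))-np.mean(f(.0655)))*(cam=='side')-.5*np.mean(f(.0625))
        return s
    r=DE(cost,[(.5,.72),(.17,.35),(2.2,5.2)],seed=0,maxiter=60,popsize=12,tol=1e-6);return r
if __name__=='__main__':
    p,Rm,s=tool();print(p.round(4),s['time'])
    c={k:get_calibration(k) for k in('scene','side')}
    ims={k:(cv2.cvtColor(grab_frame(k),cv2.COLOR_RGB2GRAY).astype(float),c[k]) for k in c}
    for sel in (['scene','side'],['side'],['scene']):
        r=fitbarrel({k:ims[k] for k in sel});print(sel,r.x.round(4),round(r.fun,1))
        if len(sel)==2: X=r.x
    for k in c:
        g=prof(ims[k][0],k,ring(np.array([X[0],X[1],.235]),X[2],.0625),c[k]);print(k,g[::2].round().astype(int).tolist())
    d=np.array([.661,-.181,p[2]])-p;print('to buckle tool',(Rm.T@d).round(4))
E
python3 fit.py
```

```text
[ 0.5787 -0.0593  0.2535] 3.3
['scene', 'side'] [0.611  0.2255 4.8534] -357.4
['side'] [0.6097 0.2256 4.8466] -199.0
['scene'] [0.5123 0.2818 2.7856] -105.6
scene [184, 186, 185, 187, 187, 188, 188, 191, 190, 190, 192, 193, 190, 191, 192, 192, 191, 200, 210, 211, 192, 188, 184, 183, 180, 184, 184, 186, 184, 184, 185, 183, 181, 181, 182, 181, 181, 180, 182, 180, 178, 178, 176, 181, 181, 183, 180, 181, 180, 180, 185, 180, 181, 190, 183, 183, 183, 184, 185, 184]
side [198, 200, 201, 201, 199, 197, 200, 197, 196, 198, 195, 193, 192, 194, 186, 179, 178, 93, 33, 114, 180, 187, 184, 183, 190, 189, 189, 193, 196, 199, 194, 197, 197, 196, 196, 198, 199, 198, 198, 197, 190, 190, 191, 190, 183, 183, 189, 184, 184, 186, 187, 186, 182, 186, 184, 184, 191, 191, 194, 195]
to buckle tool [-0.1075 -0.1002  0.    ]
```

Request:
apply_moves --targets '[{"translation":[-0.36,-0.335,0],"twist":0,"hand":1},{"translation":[-0.36,-0.335,0],"twist":0,"hand":1},{"translation":[-0.355,-0.33,0],"twist":0,"hand":1},{"translation":[0,0,0.5],"twist":0,"hand":1},{"translation":[0,0,0.5],"twist":0,"hand":1},{"translation":[0,0,0.3],"twist":0,"hand":1},{"translation":[0,0,0],"twist":0,"hand":1}]'

```text
time: 4.1
tool_pos: [0.6562, -0.1767, 0.1162]
tool_rot: [-0.006, 0.112, 0.994, 0.002]
contact_force: [-0.6, -0.6, -0.4]
gripper_width: 1.0
grasp_force: 0.0
```

```bash
python3 - <<'E'
from h import *
p,Rm,s=tool();c=get_calibration('wrist');I=save('wrist','w1.png',s=1.2)
print(p.round(4),s['joint_pos'],s['time'])
h=cv2.cvtColor(I,cv2.COLOR_RGB2HSV);m=((h[...,0]>8)&(h[...,0]<32)&(h[...,1]>110)).astype(np.uint8)
n,l,st,ce=cv2.connectedComponentsWithStats(m);print(st[1:][st[1:,4]>150].tolist())
k=1+np.argmax(st[1:,4]);uv=np.argwhere(l==k)[:,::-1].astype(float)
r=cv2.minAreaRect(onz('wrist',uv,.009,c)[:,:2].astype(np.float32));print(r)
print('tool d',Rm.T@(np.array([*r[0],.02])-p), 'yaz',np.degrees(np.arctan2(Rm[1,1],Rm[0,1])))
E
```

```text
[ 0.6562 -0.1767  0.1162] [-3.72534932e-01  2.96554350e-01  1.57511378e+00  1.70180258e-04
  1.28241042e+00 -1.71877587e+00] 4.1
[[209, 148, 78, 106, 4933], [384, 206, 42, 89, 2440]]
((0.6579381823539734, -0.18185587227344513), (0.053558386862277985, 0.0801701471209526), 76.29893493652344)
tool d [-0.00400382 -0.00480749  0.09610916] yaz 77.13038541291124
```

View pics/w1.png

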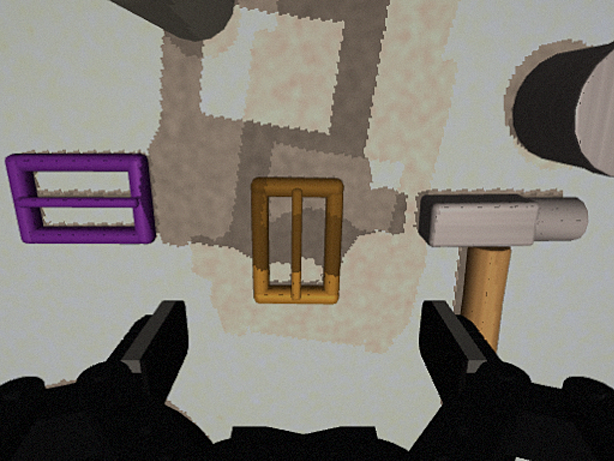

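w1 shows the brass buckle at picture px (297,240), between the open fingers. The purple one is to the left at (80,198) and the hammer to the right, both clear of the fingers.

Request:
apply_moves --targets '[{"translation":[0,-0.02,0.5],"twist":0,"hand":1},{"translation":[0,0,0.3],"twist":0,"hand":1},{"translation":[0,0,0],"twist":0,"hand":1},{"translation":[0,0,0],"twist":0,"hand":1}]'

```text
time: 4.55
tool_pos: [0.6614, -0.1809, 0.0463]
tool_rot: [0.002, 0.112, 0.994, -0.0]
contact_force: [0.3, 0.0, 1.2]
gripper_width: 0.999
grasp_force: 0.0
```

Request:
apply_moves --targets '[{"translation":[0.03,-0.01,0.24],"twist":0,"hand":1},{"translation":[0,0,0],"twist":0,"hand":1},{"translation":[0,0,0],"twist":0,"hand":0},{"translation":[0,0,0],"twist":0,"hand":0},{"translation":[0,0,0],"twist":0,"hand":0},{"translation":[0,0,0],"twist":0,"hand":0}]'

```text
time: 5.15
tool_pos: [0.6587, -0.1816, 0.0225]
tool_rot: [0.002, 0.112, 0.994, -0.001]
contact_force: [-0.3, 0.4, 6.2]
gripper_width: 0.606
grasp_force: 64.1
```

Request:
apply_moves --targets '[{"translation":[0,0,-0.2],"twist":0,"hand":0},{"translation":[0,0,-0.25],"twist":1,"hand":0},{"translation":[0,0,-0.25],"twist":1,"hand":0},{"translation":[0,0,-0.25],"twist":1,"hand":0},{"translation":[0,0,-0.25],"twist":1,"hand":0},{"translation":[0,0,-0.25],"twist":1,"hand":0},{"translation":[0,0,-0.25],"twist":1,"hand":0},{"translation":[0,0,-0.25],"twist":1,"hand":0}]'

```text
time: 5.95
tool_pos: [0.6565, -0.1808, 0.2156]
tool_rot: [0.0, 0.448, 0.894, -0.0]
contact_force: [0.5, -0.6, -1.5]
gripper_width: 0.608
grasp_force: 63.3
```

Request:
apply_moves --targets '[{"translation":[0,0,-0.25],"twist":1,"hand":0},{"translation":[0,0,-0.25],"twist":1,"hand":0},{"translation":[0,0,-0.25],"twist":1,"hand":0},{"translation":[0,0,-0.25],"twist":1,"hand":0},{"translation":[0,0,-0.1],"twist":1,"hand":0},{"translation":[0.2,0,0],"twist":0,"hand":0},{"translation":[0.3,0,0],"twist":0,"hand":0},{"translation":[0.4,0,0],"twist":0,"hand":0}]'

```text
time: 6.75
tool_pos: [0.6428, -0.0911, 0.3232]
tool_rot: [-0.001, 0.654, 0.757, -0.0]
contact_force: [0.4, -0.2, -2.0]
gripper_width: 0.611
grasp_force: 63.3
```

Request:
apply_moves --targets '[{"translation":[0.5,0,0],"twist":0,"hand":0},{"translation":[0.5,0,0],"twist":0,"hand":0},{"translation":[0.5,0,0],"twist":0,"hand":0},{"translation":[0.5,0.04,0],"twist":0,"hand":0},{"translation":[0.5,0.04,0],"twist":0,"hand":0},{"translation":[0.4,0.04,0],"twist":0,"hand":0},{"translation":[0.2,0,0],"twist":0,"hand":0}]'

```text
time: 7.45
tool_pos: [0.6085, 0.2204, 0.3232]
tool_rot: [-0.001, 0.652, 0.759, -0.0]
contact_force: [-0.4, -0.4, -1.3]
gripper_width: 0.612
grasp_force: 63.3
```

```bash
python3 - <<'E'
from h import *
p,Rm,s=tool();print(p.round(4),s['joint_pos'],s['time'],s['gripper_width'],'yaz',np.degrees(np.arctan2(Rm[1,1],Rm[0,1])),(Rm.T@(np.array([.611,.2255,.32])-p)).round(4))
c=get_calibration('wrist');save('wrist','w2.png',s=1.2)
save('side','s2.png',(130,40,330,190),3)
E
```

```text
[0.6085 0.2204 0.3232] [2.32123542e-01 7.39628436e-02 1.47526256e+00 1.25914440e-03
 1.59421433e+00 8.05871084e-02] 7.45 0.6117657603288341 yaz 8.684082344690449 [0.0046 0.0033 0.0032]
```

View pics/s2.png

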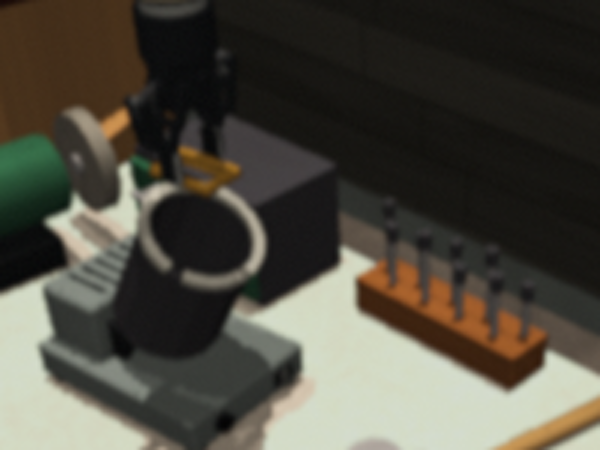

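s2 shows the buckle held level above the barrel mouth, around px (205,165). I'm lowering it into the mouth to let go.

Request:
apply_moves --targets '[{"translation":[0,0,0.25],"twist":0,"hand":0},{"translation":[0,0,0.25],"twist":0,"hand":0},{"translation":[0,0,0.2],"twist":0,"hand":0},{"translation":[0,0,0],"twist":0,"hand":0},{"translation":[0,0,0],"twist":0,"hand":0.78},{"translation":[0,0,0],"twist":0,"hand":0.78},{"translation":[0,0,0],"twist":0,"hand":0.78},{"translation":[0,0,0],"twist":0,"hand":0.78}]'

```text
time: 8.35
tool_pos: [0.611, 0.2163, 0.2561]
tool_rot: [0.001, 0.654, 0.757, 0.001]
contact_force: [-0.2, 0.2, -0.3]
gripper_width: 0.777
grasp_force: 0.0
```

Request:
apply_moves --targets '[{"translation":[0,0,-0.3],"twist":0,"hand":0.78},{"translation":[0,0,-0.5],"twist":0,"hand":0.78},{"translation":[0,0,-0.3],"twist":0,"hand":0.78},{"translation":[0,0,0],"twist":0,"hand":1}]'

```text
time: 8.75
tool_pos: [0.6123, 0.2167, 0.3729]
tool_rot: [0.004, 0.654, 0.757, 0.005]
contact_force: [-0.6, -0.1, 0.1]
gripper_width: 0.925
grasp_force: 0.0
```

```bash
python3 - <<'E'
from h import *
p,Rm,s=tool();print(p.round(4),s['time'])
W=grab_frame('wrist');S=grab_frame('scene');D=grab_frame('side')
c=get_calibration('side');cs=get_calibration('scene')
def cr(I,b,s): return cv2.resize(I[b[1]:b[3],b[0]:b[2]],s,interpolation=cv2.INTER_CUBIC)
o=np.hstack([cv2.resize(W,(400,300)),cr(D,(150,80,250,155),(400,300))])
cv2.imwrite('pics/c3.png',o[:,:,::-1])
# lid fit: flange top circle r .068 at z .020, bright disc vs table
from scipy.optimize import differential_evolution as DE
import fit
G={'scene':(S,cs),'side':(D,c)}
th=np.linspace(0,2*np.pi,120,endpoint=False)
def val(I,cam,P,cal,ch):
    q=pix(cam,P,cal);return fit.MC(I[...,ch].astype(float),[q[:,1],q[:,0]],order=1)
def C(x,y,r,z): return np.c_[x+r*np.cos(th),y+r*np.sin(th),np.full(120,z)]
# flange colour less green than table: use G-R
def cost(x,sel):
    s=0
    for k in sel:
        I,cal=G[k];gr=lambda P:val(I,k,P,cal,1)-val(I,k,P,cal,0)
        s+=np.abs(gr(C(x[0],x[1],.065,.02))).mean()-gr(C(x[0],x[1],.073,.02)).mean()
    return s
for sel in (['scene','side'],['scene'],['side']):
    r=DE(cost,[(.40,.50),(-.1,-.02)],args=(sel,),seed=0);print(sel,r.x.round(4),r.fun.round(2))
    if len(sel)==2:X=r.x
for k in G:
    I,cal=G[k];hp=np.linspace(0,np.pi,180,endpoint=False)
    rr=np.linspace(-.038,.038,25);best=[]
    for a in hp:
        P=np.c_[X[0]+rr*np.cos(a),X[1]+rr*np.sin(a),np.full(25,.052)];best.append(val(I,k,P,cal,0).mean())
    print(k,'handle az',np.argmin(best),min(best))
E
```

```text
[0.6123 0.2167 0.3729] 8.75
['scene', 'side'] [ 0.4002 -0.095 ] 5.45
['scene'] [ 0.4    -0.0965] 2.15
['side'] [ 0.4    -0.0549] 2.51
scene handle az 9 201.00718242735348
side handle az 18 148.82243409319338
```

View pics/c3.png

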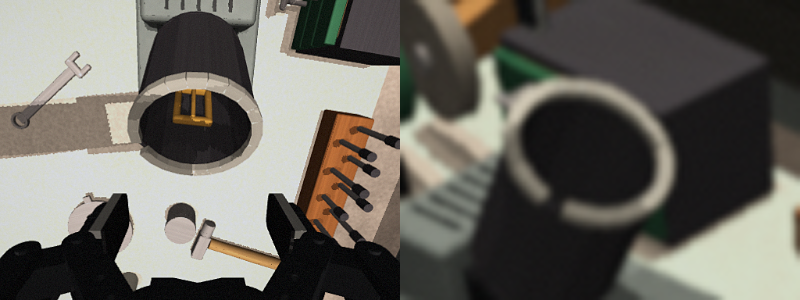

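c3 shows the buckle inside the barrel and the mouth clear. Next is the lid: hover over it and measure from near.

Request:
apply_moves --targets '[{"translation":[-0.36,-0.286,0],"twist":0,"hand":1},{"translation":[-0.36,-0.286,0],"twist":0,"hand":1},{"translation":[-0.36,-0.286,0],"twist":0,"hand":1},{"translation":[-0.36,-0.286,0.1],"twist":0,"hand":1},{"translation":[-0.36,-0.286,0.2],"twist":0,"hand":1},{"translation":[-0.36,-0.286,0.2],"twist":0,"hand":1},{"translation":[-0.36,-0.286,0.4],"twist":0,"hand":1},{"translation":[0,0,0.4],"twist":0,"hand":1}]'

```text
time: 9.7
tool_pos: [0.4516, -0.0578, 0.2401]
tool_rot: [0.001, 0.656, 0.755, -0.0]
contact_force: [1.0, 0.7, 0.2]
gripper_width: 1.001
grasp_force: 0.0
```

Request:
apply_moves --targets '[{"translation":[0,0,0.4],"twist":0,"hand":1},{"translation":[0,0,0],"twist":0,"hand":1},{"translation":[0,0,0],"twist":0,"hand":1}]'

```text
time: 10.0
tool_pos: [0.4524, -0.0546, 0.2005]
tool_rot: [-0.002, 0.654, 0.757, -0.001]
contact_force: [0.8, -0.3, 1.7]
gripper_width: 1.001
grasp_force: 0.0
```

```bash
python3 - <<'E'
from h import *
p,Rm,s=tool();c=get_calibration('wrist');I=save('wrist','w3.png',s=1.2)
print(p.round(4),s['time'],'yaz',np.degrees(np.arctan2(Rm[1,1],Rm[0,1])))
for n,z in (('handle',.052),('lid',.02),('key',.02)):
  r=recognise('wrist',n);q=regions_of('wrist',n)
  print(n,[(np.round(a['point'],3).tolist(),round(a['score'],2)) for a in r[:2]])
  if q:
    m=q[0]['pixels'];uv=np.argwhere(m)[:,::-1].astype(float);mr=cv2.minAreaRect(onz('wrist',uv,z,c)[:,:2].astype(np.float32));print(m.sum(),mr)
# dark handle top by threshold in the lid's box
q=regions_of('wrist','lid')[0]['pixels'];ys,xs=np.where(q);b=(xs.min(),ys.min(),xs.max(),ys.max());print(b)
g=I.max(2);m=np.zeros_like(g);m[b[1]:b[3],b[0]:b[2]]=g[b[1]:b[3],b[0]:b[2]]<70
n,l,st,ce=cv2.connectedComponentsWithStats(m);k=1+np.argmax(st[1:,4]);uv=np.argwhere(l==k)[:,::-1].astype(float)
mr=cv2.minAreaRect(onz('wrist',uv,.052,c)[:,:2].astype(np.float32));print('thr',st[k],mr)
E
```

```text
[ 0.4524 -0.0546  0.2005] 10.0 yaz 8.369210540409165
handle [([0.449, -0.056, 0.021], 0.83)]
16274 ((0.44773662090301514, -0.05366852879524231), (0.12079314142465591, 0.12077412009239197), 77.38926696777344)
lid [([0.445, -0.053, 0.023], 0.56)]
16059 ((0.44910311698913574, -0.0630267933011055), (0.13330022990703583, 0.13406583666801453), 72.38221740722656)
key [([0.445, -0.06, 0.022], 0.6)]
16113 ((0.44860514998435974, -0.06276093423366547), (0.13487282395362854, 0.13412776589393616), 78.1498794555664)
(np.int64(178), np.int64(91), np.int64(321), np.int64(243))
thr [ 226  136   46   98 2119] ((0.45004981756210327, -0.06063153222203255), (0.022305363789200783, 0.08592845499515533), 22.76104164123535)
```

View pics/w3.png

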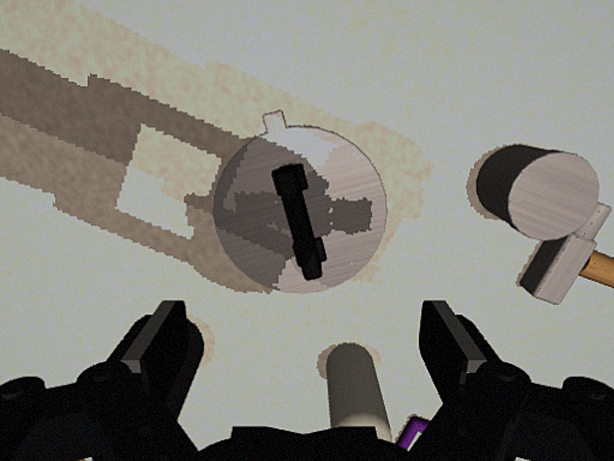

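w3 shows the lid centred at (300,208), with the key at (273,120) and the handle running (288,175) to (312,270). That puts lid x at azimuth about 113 deg.

Request:
apply_moves --targets '[{"translation":[-0.065,-0.04,0],"twist":-0.9,"hand":1},{"translation":[0,0,0.2],"twist":-0.9,"hand":1},{"translation":[0,0,0.3],"twist":-0.8,"hand":1},{"translation":[0,0,0.3],"twist":0,"hand":1},{"translation":[0,0,0],"twist":0,"hand":1},{"translation":[0,0,0],"twist":0,"hand":1}]'

```text
time: 11.0
tool_pos: [0.4503, -0.0618, 0.122]
tool_rot: [-0.0, 0.55, 0.835, -0.0]
contact_force: [1.0, 0.2, 0.1]
gripper_width: 1.001
grasp_force: 0.0
```

```bash
python3 - <<'E'
from h import *
p,Rm,s=tool();c=get_calibration('wrist');I=grab_frame('wrist')
print(p.round(4),s['time'],'yaz',np.degrees(np.arctan2(Rm[1,1],Rm[0,1])))
d=pix('wrist',[[.45,-.061,.052]],c)[0];print(d)
g=I.max(2);m=np.zeros_like(g);x,y=d.astype(int);b=(max(x-75,0),max(y-110,0),x+75,y+110)
m[b[1]:b[3],b[0]:b[2]]=g[b[1]:b[3],b[0]:b[2]]<60
n,l,st,ce=cv2.connectedComponentsWithStats(m);k=l[y,x];uv=np.argwhere(l==k)[:,::-1].astype(float)
mr=cv2.minAreaRect(onz('wrist',uv,.052,c)[:,:2].astype(np.float32));print(k,st[k],mr)
P=onz('wrist',uv,.052,c)[:,:2];w,v=np.linalg.eigh(np.cov((P-P.mean(0)).T));print(P.mean(0),np.degrees(np.arctan2(v[1,1],v[0,1])))
E
```

```text
[ 0.4503 -0.0618  0.122 ] 11.0 yaz 23.26364581184742
[255.01330745 214.53415525]
5 [ 234  143   37  133 3680] ((0.44777148962020874, -0.061045438051223755), (0.02105897292494774, 0.0863037258386612), 22.76870346069336)
[ 0.44614163 -0.05728708] 112.9257508018636
```

Request:
apply_moves --targets '[{"translation":[0,0,0.3],"twist":0,"hand":1},{"translation":[0,0,0.3],"twist":0,"hand":1},{"translation":[0,0,0.14],"twist":0,"hand":1},{"translation":[0,0,0],"twist":0,"hand":1},{"translation":[0,0,0],"twist":0,"hand":0},{"translation":[0,0,0],"twist":0,"hand":0},{"translation":[0,0,0],"twist":0,"hand":0},{"translation":[0,0,0],"twist":0,"hand":0}]'

```text
time: 11.85
tool_pos: [0.451, -0.0621, 0.0488]
tool_rot: [0.001, 0.55, 0.835, 0.0]
contact_force: [0.5, 0.6, -0.2]
gripper_width: 0.329
grasp_force: 0.0
```

Request:
apply_moves --targets '[{"translation":[0,0,0],"twist":0,"hand":0},{"translation":[0,0,0],"twist":0,"hand":0},{"translation":[0,0,0],"twist":0,"hand":0}]'

```text
time: 12.15
tool_pos: [0.4508, -0.0621, 0.0484]
tool_rot: [0.001, 0.55, 0.835, 0.0]
contact_force: [-1.1, 0.6, 5.4]
gripper_width: 0.155
grasp_force: 61.3
```

Request:
apply_moves --targets '[{"translation":[0,0,-0.25],"twist":0,"hand":0},{"translation":[0,0,-0.5],"twist":0,"hand":0},{"translation":[0,0,-0.5],"twist":0,"hand":0},{"translation":[0,0,-0.5],"twist":0,"hand":0},{"translation":[0,0,-0.5],"twist":0,"hand":0},{"translation":[0,0,-0.5],"twist":0,"hand":0},{"translation":[0,0,-0.5],"twist":0,"hand":0},{"translation":[0,0,-0.25],"twist":0,"hand":0}]'

```text
time: 12.95
tool_pos: [0.4506, -0.0619, 0.4015]
tool_rot: [0.002, 0.55, 0.835, 0.001]
contact_force: [1.1, 0.0, -3.9]
gripper_width: 0.157
grasp_force: 60.2
```

Request:
apply_moves --targets '[{"translation":[0.144,0.386,0],"twist":0,"hand":0},{"translation":[0.144,0.386,0],"twist":0,"hand":0},{"translation":[0.144,0.386,0],"twist":0,"hand":0},{"translation":[0.144,0.386,0],"twist":0,"hand":0},{"translation":[0.144,0.386,0],"twist":0,"hand":0},{"translation":[0,0,0],"twist":0,"hand":0}]'

```text
time: 13.55
tool_pos: [0.6007, 0.0837, 0.3928]
tool_rot: [-0.003, 0.548, 0.836, -0.001]
contact_force: [-0.1, -1.1, -3.9]
gripper_width: 0.154
grasp_force: 61.0
```

```bash
python3 - <<'E'
from h import *
import fit
p,Rm,s=tool();c=get_calibration('wrist');I=save('wrist','w4.png',s=1.2)
print(p.round(4),s['time'],'yaz',np.degrees(np.arctan2(Rm[1,1],Rm[0,1])),s['gripper_width'])
g={'wrist':(cv2.cvtColor(I,cv2.COLOR_RGB2GRAY).astype(float),c)}
sd=grab_frame('side');g['side']=(cv2.cvtColor(sd,cv2.COLOR_RGB2GRAY).astype(float),get_calibration('side'))
print('rim px',pix('wrist',fit.ring(np.array([.611,.2255,.235]),4.853,.0625)[::30],c).round())
for sel in (['wrist'],['wrist','side']):
  r=fit.fitbarrel({k:g[k] for k in sel});print(sel,r.x.round(4),r.fun)
  pr=fit.prof(g['wrist'][0],'wrist',fit.ring(np.array([*r.x[:2],.235]),r.x[2],.0625),c);print(pr[::2].round().astype(int).tolist())
E
```

```text
[0.6007 0.0837 0.3928] 13.55 yaz 23.49155329654627 0.15373297441680012
rim px [[386. -87.]
 [263.  -9.]
 [313.  88.]
 [420.  40.]]
['wrist'] [0.6069 0.2263 4.7155] -177.52732882203117
[17, 27, 30, 30, 34, 29, 42, 38, 60, 114, 57, 33, 34, 31, 109, 199, 204, 205, 203, 61, 81, 186, 206, 203, 205, 205, 207, 206, 204, 201, 204, 204, 202, 203, 203, 206, 201, 202, 202, 200, 200, 203, 204, 204, 201, 203, 202, 198, 203, 199, 198, 201, 201, 199, 199, 202, 51, 24, 18, 18]
['wrist', 'side'] [0.6086 0.2262 4.8628] -352.66388493247507
[25, 30, 31, 34, 28, 42, 39, 57, 115, 57, 33, 34, 30, 66, 198, 203, 203, 124, 65, 111, 205, 205, 220, 202, 204, 205, 204, 204, 204, 204, 201, 202, 202, 204, 203, 200, 202, 201, 202, 203, 208, 202, 201, 201, 204, 202, 205, 204, 200, 201, 199, 199, 201, 200, 196, 48, 19, 13, 19, 18]
```

View pics/w4.png

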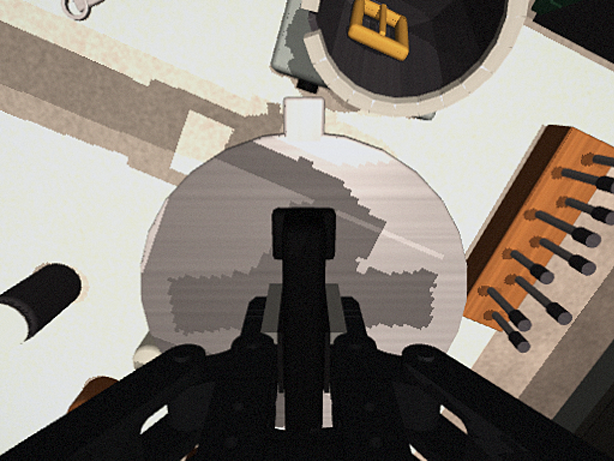

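w4 shows the lid gripped squarely with its key ahead at (303,115). The barrel rim is at the top with its notch at about (318,35). I'll carry the lid over the mouth, then turn it half round so that the key points downhill, 72 deg from the notch.

Request:
apply_moves --targets '[{"translation":[0.4,0.21,0],"twist":-0.5,"hand":0},{"translation":[0.4,0.21,0],"twist":-0.5,"hand":0},{"translation":[0.4,0.24,0],"twist":-1,"hand":0},{"translation":[0,0,0],"twist":-1,"hand":0},{"translation":[0,0,0],"twist":-1,"hand":0},{"translation":[0,0,0],"twist":-1,"hand":0},{"translation":[0,0,0],"twist":-1,"hand":0},{"translation":[0,0,0],"twist":-1,"hand":0}]'

```text
time: 14.45
tool_pos: [0.6047, 0.2161, 0.3971]
tool_rot: [-0.001, 0.229, 0.973, -0.0]
contact_force: [0.6, 0.0, -2.9]
gripper_width: 0.153
grasp_force: 61.2
```

Request:
apply_moves --targets '[{"translation":[0,0,0],"twist":-1,"hand":0},{"translation":[0,0,0],"twist":-1,"hand":0},{"translation":[0,0,0],"twist":-1,"hand":0},{"translation":[0,0,0],"twist":-1,"hand":0},{"translation":[0,0,0],"twist":-1,"hand":0},{"translation":[0,0,0],"twist":-1,"hand":0},{"translation":[0,0,0],"twist":-1,"hand":0},{"translation":[0,0,0],"twist":-1,"hand":0}]'

```text
time: 15.25
tool_pos: [0.6047, 0.216, 0.3971]
tool_rot: [-0.001, -0.168, 0.986, -0.0]
contact_force: [0.5, 0.1, -3.7]
gripper_width: 0.145
grasp_force: 61.2
```

Request:
apply_moves --targets '[{"translation":[0,0,0],"twist":-1,"hand":0},{"translation":[0,0,0],"twist":-1,"hand":0},{"translation":[0,0,0],"twist":-1,"hand":0},{"translation":[0,0,0],"twist":-1,"hand":0},{"translation":[0,0,0],"twist":-1,"hand":0},{"translation":[0,0,0],"twist":-1,"hand":0},{"translation":[0,0,0],"twist":-1,"hand":0},{"translation":[0,0,0],"twist":0,"hand":0}]'

```text
time: 16.05
tool_pos: [0.6049, 0.2161, 0.3971]
tool_rot: [-0.001, -0.494, 0.869, 0.0]
contact_force: [-1.0, 0.5, -4.4]
gripper_width: 0.153
grasp_force: 61.2
```

```bash
cat > w.py <<'E'
from h import *
p,Rm,s=tool();print(p.round(4),'t',s['time'],'yaz',np.degrees(np.arctan2(Rm[1,1],Rm[0,1])).round(2),'q6',round(s['joint_pos'][5],3),'F',np.round(s['contact_force'],1))
C=np.array([.6095,.226,.235]);ph=4.859
e=np.array([-np.cos(ph),-np.sin(ph),0]);v=np.array([e[1],-e[0],0])*-1
d=p-C;print('a,v,h mm',(1e3*np.array([d@e,d@v,d[2]])).round(1),'tool dirs of a:',(Rm.T@e).round(3),'v:',(Rm.T@v).round(3),v.round(2))
E
python3 w.py
```

```text
[0.6049 0.2161 0.3971] t 16.05 yaz 149.22 q6 -2.377 F [-1.   0.5 -4.4]
a,v,h mm [ -9.1   6.  162.1] tool dirs of a: [-0.775  0.632 -0.   ] v: [0.632 0.775 0.001] [-0.99 -0.15 -0.  ]
```

Request:
apply_moves --targets '[{"translation":[0,0,0],"twist":-1,"hand":0},{"translation":[0,0,0],"twist":-1,"hand":0},{"translation":[0,0,0],"twist":-1,"hand":0},{"translation":[0,0,0],"twist":-1,"hand":0},{"translation":[0,0,0],"twist":-1,"hand":0},{"translation":[0,0,0],"twist":-1,"hand":0},{"translation":[0,0,0],"twist":-0.85,"hand":0},{"translation":[-0.025,-0.06,0.35],"twist":0,"hand":0}]'

```text
time: 16.85
tool_pos: [0.6125, 0.2203, 0.3695]
tool_rot: [-0.005, 0.757, -0.653, 0.004]
contact_force: [0.4, 0.0, -3.0]
gripper_width: 0.15
grasp_force: 61.3
```

Request:
apply_moves --targets '[{"translation":[0,0,0.35],"twist":0,"hand":0},{"translation":[0,0,0],"twist":0,"hand":0},{"translation":[0,0,0],"twist":0,"hand":0}]'

```text
time: 17.15
tool_pos: [0.6105, 0.2201, 0.327]
tool_rot: [0.001, 0.757, -0.653, -0.001]
contact_force: [1.2, 0.6, -3.1]
gripper_width: 0.151
grasp_force: 61.1
```

```bash
python3 w.py
```

```text
[0.6105 0.2201 0.327 ] t 17.15 yaz -171.54 q6 -3.058 F [ 1.2  0.6 -3.1]
a,v,h mm [-6.  -0.1 92. ] tool dirs of a: [-1.    -0.001 -0.   ] v: [-0.001  1.     0.002] [-0.99 -0.15 -0.  ]
```

Request:
apply_moves --targets '[{"translation":[0.015,0,0.15],"twist":0,"hand":0},{"translation":[0,0,0.08],"twist":0,"hand":0},{"translation":[0,0,0.04],"twist":0,"hand":0},{"translation":[0,0,0],"twist":0,"hand":0}]'

```text
time: 17.55
tool_pos: [0.612, 0.2182, 0.3016]
tool_rot: [-0.0, 0.757, -0.653, 0.002]
contact_force: [1.0, -5.0, -1.0]
gripper_width: 0.15
grasp_force: 61.9
```

```bash
python3 w.py
```

```text
[0.612  0.2182 0.3016] t 17.55 yaz -171.52 q6 -3.061 F [ 1. -5. -1.]
a,v,h mm [-8.1 -1.4 66.6] tool dirs of a: [-1.    -0.001 -0.002] v: [-0.001  1.    -0.002] [-0.99 -0.15 -0.  ]
```

Request:
apply_moves --targets '[{"translation":[0,0,0.03],"twist":0,"hand":0},{"translation":[0.015,0,0.04],"twist":0,"hand":0},{"translation":[0.02,0,0.04],"twist":0,"hand":0},{"translation":[0,0,0],"twist":0,"hand":0}]'

```text
time: 17.95
tool_pos: [0.6129, 0.2149, 0.2938]
tool_rot: [-0.002, 0.758, -0.653, 0.002]
contact_force: [-0.8, -5.8, 7.7]
gripper_width: 0.148
grasp_force: 63.9
```

```bash
python3 w.py; python3 -c "
from h import *
save('side','s5.png',(130,50,250,140),4)"
```

```text
[0.6129 0.2149 0.2938] t 17.95 yaz -171.5 q6 -3.067 F [-0.8 -5.8  7.7]
a,v,h mm [-11.4  -1.8  58.8] tool dirs of a: [-1.    -0.002 -0.001] v: [-0.002  1.    -0.005] [-0.99 -0.15 -0.  ]
```

View pics/s5.png

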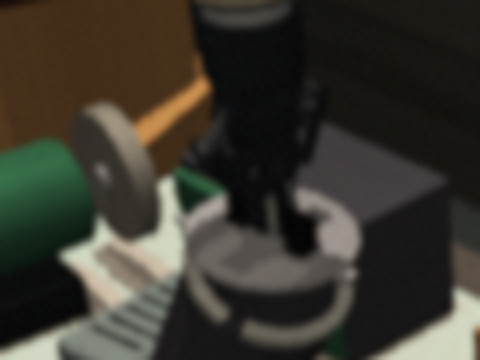

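s5 shows the lid level over the mouth, its uphill edge on the rim and the key facing downhill towards (350,270). I'm continuing the pivot.

Request:
apply_moves --targets '[{"translation":[0.01,0,0.04],"twist":0,"hand":0},{"translation":[0.01,0,0.04],"twist":0,"hand":0},{"translation":[0.01,0,0.03],"twist":0,"hand":0},{"translation":[0,0,0],"twist":0,"hand":0}]'

```text
time: 18.4
tool_pos: [0.6134, 0.2119, 0.2825]
tool_rot: [-0.001, 0.757, -0.653, 0.002]
contact_force: [-1.5, -6.5, 5.8]
gripper_width: 0.151
grasp_force: 65.5
```

```bash
python3 w.py
```

```text
[0.6134 0.2119 0.2825] t 18.4 yaz -171.51 q6 -3.071 F [-1.5 -6.5  5.8]
a,v,h mm [-14.5  -1.8  47.5] tool dirs of a: [-1.    -0.002 -0.001] v: [-0.002  1.    -0.005] [-0.99 -0.15 -0.  ]
```

Request:
apply_moves --targets '[{"translation":[0.005,0,0.04],"twist":0,"hand":0},{"translation":[0,0,0.04],"twist":0,"hand":0},{"translation":[0,0,0.03],"twist":0,"hand":0},{"translation":[0,0,0],"twist":0,"hand":0}]'

```text
time: 18.8
tool_pos: [0.6135, 0.2108, 0.2714]
tool_rot: [-0.001, 0.757, -0.653, 0.002]
contact_force: [-2.5, -7.5, 6.6]
gripper_width: 0.15
grasp_force: 68.1
```

```bash
python3 w.py
```

```text
[0.6135 0.2108 0.2714] t 18.8 yaz -171.54 q6 -3.072 F [-2.5 -7.5  6.6]
a,v,h mm [-15.6  -1.8  36.4] tool dirs of a: [-1.    -0.001 -0.002] v: [-0.001  1.    -0.004] [-0.99 -0.15 -0.  ]
```

Request:
apply_moves --targets '[{"translation":[0,0,0.03],"twist":0,"hand":0},{"translation":[0,0,0.02],"twist":0,"hand":0},{"translation":[0,0,0],"twist":0,"hand":0}]'

```text
time: 19.1
tool_pos: [0.6136, 0.2108, 0.2685]
tool_rot: [-0.001, 0.757, -0.653, 0.003]
contact_force: [-4.7, -9.9, 13.1]
gripper_width: 0.152
grasp_force: 70.0
```

```bash
python3 w.py; python3 - <<'E'
from h import *
print(np.round(state()['ft_torque'],2))
E
```

```text
[0.6136 0.2108 0.2685] t 19.1 yaz -171.52 q6 -3.072 F [-4.7 -9.9 13.1]
a,v,h mm [-15.6  -1.8  33.5] tool dirs of a: [-1.    -0.001 -0.003] v: [-0.001  1.    -0.005] [-0.99 -0.15 -0.  ]
[-0.93  0.9   0.  ]
```

Request:
apply_moves --targets '[{"translation":[0,0,-0.02],"twist":0,"hand":0.6},{"translation":[0,0,0],"twist":0,"hand":0.6},{"translation":[0,0,0],"twist":0,"hand":0.6},{"translation":[0,0,-0.3],"twist":0,"hand":0.6},{"translation":[0,0,-0.5],"twist":0,"hand":0.6},{"translation":[0,0,-0.3],"twist":1,"hand":0},{"translation":[0,0,0],"twist":1,"hand":0},{"translation":[0,0,0],"twist":1,"hand":0}]'

```text
time: 19.9
tool_pos: [0.6127, 0.2129, 0.3764]
tool_rot: [0.001, -0.651, 0.759, -0.0]
contact_force: [-0.0, 0.8, -0.4]
gripper_width: 0.098
grasp_force: 0.0
```

```bash
python3 w.py; cat > lidfit.py <<'E'
from h import *
from fit import MC
from scipy.optimize import differential_evolution as DE
# Lid as silhouettes: handle top bar (dark) and ear, fitted by rotation th about barrel axis, height n, small tilt ignored
C0=np.array([.6095,.226,.235]);ph=4.859
def fr():
    z=np.array([np.cos(ph)*.5,np.sin(ph)*.5,np.cos(np.pi/6)]);u=np.array([-np.cos(ph)*.866,-np.sin(ph)*.866,.5]);return u,np.cross(z,u),z
u,v,z=fr();B=np.c_[u,v,z]
def L2W(P,th,tx=0,ty=0,n=0):
    r=R.from_euler('z',th)*R.from_euler('xy',[tx,ty])
    return C0+(r.apply(P)+[0,0,n])@B.T
if __name__=='__main__':
    import sys
    cams=['side','scene'] if len(sys.argv)<2 else sys.argv[1:]
    ims={k:(grab_frame(k).max(2).astype(float),get_calibration(k)) for k in cams}
    xs=np.linspace(-.038,.038,21);bar=np.array([(x,y,.038) for x in xs for y in(-.004,0,.004)])
    out=np.array([(x,y,.006) for x in np.linspace(-.036,.036,15) for y in(-.03,.03)])
    ths=np.radians(np.arange(0,360,3))
    ear=np.array([(.0715,y,.004) for y in(-.003,0,.003)]);nb=np.array([(.0725*np.cos(a),.0725*np.sin(a),.003) for a in(-.25,.25)])
    for k,(I,c) in ims.items():
        f=lambda P:(lambda q:MC(I,[q[:,1],q[:,0]],order=1,mode='nearest').mean())(pix(k,P,c))
        for n in (0,.004,.007):
            h=np.array([f(L2W(bar,t,n=n))-f(L2W(out,t,n=n)) for t in ths[:60]]);i=np.argsort(h)[:2]
            print(k,n,'handle th',np.degrees(ths[i]).round(),h[i].round())
        e=np.array([f(L2W(ear,t,n=.004)) for t in ths]);print(k,'ear profile/9deg',e[::3].round().astype(int).tolist())
E
python3 lidfit.py
```

```text
[0.6127 0.2129 0.3764] t 19.9 yaz 171.17 q6 -2.768 F [-0.   0.8 -0.4]
a,v,h mm [-13.4  -1.2 141.4] tool dirs of a: [-0.955  0.296  0.001] v: [ 0.296  0.955 -0.003] [-0.99 -0.15 -0.  ]
side 0 handle th [  0. 177.] [-46. -46.]
side 0.004 handle th [177.   0.] [-40. -40.]
side 0.007 handle th [  0. 177.] [-32. -32.]
side ear profile/9deg [69, 71, 115, 129, 143, 181, 149, 99, 84, 98, 100, 92, 45, 81, 99, 95, 94, 92, 84, 71, 77, 96, 44, 38, 40, 54, 67, 84, 90, 106, 109, 108, 108, 107, 106, 102, 91, 72, 88, 104]
scene 0 handle th [18. 21.] [-42. -42.]
scene 0.004 handle th [18. 21.] [-34. -34.]
scene 0.007 handle th [15. 18.] [-25. -25.]
scene ear profile/9deg [207, 210, 210, 209, 211, 210, 208, 208, 210, 210, 209, 210, 209, 208, 204, 180, 147, 194, 193, 152, 133, 118, 113, 105, 98, 98, 96, 96, 96, 104, 109, 117, 125, 133, 135, 133, 131, 155, 182, 200]
```

```bash
cat > wl.py <<'E'
from h import *
from lidfit import *
from scipy.optimize import minimize
I=grab_frame('wrist');c=get_calibration('wrist');G=I.max(2).astype(float)
print('exp centre px',pix('wrist',[L2W(np.array([[0,0,.038]]),0)[0]],c)[0].round(), 'key px th180/108',pix('wrist',L2W(np.array([[.0715,0,.004]]),np.pi),c).round(),pix('wrist',L2W(np.array([[.0715,0,.004]]),np.radians(108)),c).round())
cv2.imwrite('pics/wl.png',I[:,:,::-1])
f=lambda P:(lambda q:MC(G,[q[:,1],q[:,0]],order=1,mode='nearest').mean())(pix('wrist',P,c))
xs=np.linspace(-.038,.038,21);bar=np.array([(x,y,.038) for x in xs for y in(-.005,0,.005)])
out=np.array([(x,y,.02) for x in np.linspace(-.038,.038,15) for y in(-.02,.02)]);ends=np.array([(s*.05,y,.02) for s in(-1,1) for y in(-.004,0,.004)])
def cost(x):
    w=lambda P:L2W(P+[x[1],x[2],0],x[0],n=x[3])
    return f(w(bar))-.5*f(w(out))-.3*f(w(ends))
r=DE(cost,[(0,np.pi),(-.01,.01),(-.01,.01),(-.005,.012)],seed=1,maxiter=80);print('bar th',np.degrees(r.x[0]).round(1),r.x[1:].round(4),round(r.fun,1))
q=regions_of('wrist','lid')
if q:
    m=q[0]['pixels'].astype(np.uint8);k=np.array(pix('wrist',L2W(np.array([[.0,0,.006]]),0,n=.004),c)[0])
    ths=np.radians(np.arange(0,360,6));rad=[]
    for t in ths:
        rr=np.linspace(.055,.085,31);P=np.array([(a,0,.006) for a in rr]);pp=pix('wrist',L2W(P,t,n=.004),c).round().astype(int)
        ok=[0<=y<384 and 0<=x<512 and m[y,x]>0 for x,y in pp];rad.append(rr[np.where(ok)[0].max()]*1e3 if any(ok) else 0)
    print('lid edge radius per 6deg',np.round(rad).astype(int).tolist(),q[0]['score'])
E
python3 wl.py
```

```text
exp centre px [250. 190.] key px th180/108 [[235. 119.]] [[330. 149.]]
bar th 13.7 [0.0044 0.0027 0.0075] -84.5
lid edge radius per 6deg [0, 0, 67, 67, 68, 67, 67, 67, 66, 67, 67, 66, 67, 66, 66, 67, 66, 66, 65, 67, 66, 66, 67, 67, 66, 67, 67, 67, 68, 67, 81, 80, 68, 68, 68, 68, 68, 68, 67, 68, 68, 68, 67, 68, 67, 68, 68, 68, 68, 68, 67, 67, 67, 67, 0, 0, 0, 0, 0, 0] 0.83
```

The lid lies in the mouth: edge radius is even at about 67 mm and the ear is at about 183°, 75° from the notch at 108°. Next I plan the push that turns it.

```bash
cat > plan.py <<'E'
from lidfit import *
import itertools,sys
corn=np.array([(x,y,zz) for x in np.linspace(22,42,9) for y in(-7,7) for zz in np.linspace(12,38,14)])/1e3
def tcp(th,gap,xl=.031,n=.004,up=.024):
    th=np.radians(th);X=L2W(np.array([[1,0,0]]),th)[0]-C0;Y=L2W(np.array([[0,1,0]]),th)[0]-C0
    xh=X*[1,1,0];xh/=np.linalg.norm(xh);ny=np.array([-xh[1],xh[0],0]);ny*=np.sign(ny@Y)  # away from bar, finger side
    c=C0+z*n+X*xl;ctr=c.copy()
    for _ in range(5):
        tipz=(C0+z*n)[2]-((ctr-C0-z*n)@z-(ctr[2]-(C0+z*n)[2])*z[2])/z[2]+up
        P=L2W(corn,th,n=n);P=P[P[:,2]>tipz]
        s=((P-c)@ny).max();ctr=c+ny*(s+.0145+gap)
        # keep horizontal position along bar at projected xl
    ty=-ny
    return np.array([ctr[0],ctr[1],tipz+.022]),np.degrees(np.arctan2(ty[1],ty[0]))%360
def rows(p,yaz,wps):
    for P,az in wps:
        a=np.radians(yaz);Y=np.array([np.cos(a),np.sin(a)]);X=np.array([-Y[1],Y[0]])
        d=P-p;t=-np.radians((az-yaz+180)%360-180)*10
        print((np.array([d[:2]@X,d[:2]@Y,-d[2]])*10).round(3).tolist(),'tw',round(t,2),'->',P.round(3),round(az,1));p,yaz=P,az
if __name__=='__main__':
    p,Rm,s=tool();y=np.degrees(np.arctan2(Rm[1,1],Rm[0,1]))%360
    st,az=tcp(183,.010);hi=st+[0,0,.06]
    rows(p,y,[(hi,az),(st,az)]+[tcp(t,.0) for t in range(180,98,-5)])
E
python3 plan.py
```

```text
[0.035, -0.342, 0.437] tw -3.55 -> [0.645 0.204 0.33 ] 191.9
[0.0, 0.0, 0.6] tw -0.0 -> [0.645 0.204 0.27 ] 191.9
[0.012, 0.109, 0.011] tw 0.6 -> [0.635 0.201 0.269] 188.4
[0.022, 0.009, 0.013] tw 1.01 -> [0.634 0.198 0.268] 182.6
[0.025, 0.01, 0.014] tw 1.0 -> [0.634 0.196 0.266] 176.9
[0.027, 0.01, 0.014] tw 0.99 -> [0.632 0.193 0.265] 171.2
[0.029, 0.011, 0.014] tw 0.98 -> [0.631 0.19  0.263] 165.6
[0.03, 0.012, 0.014] tw 0.96 -> [0.629 0.188 0.262] 160.1
[0.032, 0.013, 0.013] tw 0.94 -> [0.627 0.185 0.261] 154.7
[0.033, 0.014, 0.011] tw 0.92 -> [0.624 0.183 0.26 ] 149.4
[0.033, 0.015, 0.009] tw 0.9 -> [0.621 0.181 0.259] 144.3
[0.033, 0.016, 0.007] tw 0.87 -> [0.618 0.179 0.258] 139.3
[0.033, 0.017, 0.005] tw 0.85 -> [0.614 0.178 0.258] 134.4
[0.033, 0.018, 0.003] tw 0.83 -> [0.611 0.177 0.257] 129.6
[0.033, 0.019, 0.001] tw 0.81 -> [0.607 0.176 0.257] 125.0
[0.032, 0.02, -0.002] tw 0.8 -> [0.603 0.176 0.257] 120.4
[0.032, 0.021, -0.004] tw 0.78 -> [0.599 0.176 0.258] 115.9
[0.031, 0.021, -0.006] tw 0.77 -> [0.596 0.176 0.258] 111.5
[0.031, 0.022, -0.009] tw 0.76 -> [0.592 0.177 0.259] 107.1
```

```bash
python3 - <<'E'
from plan import *
p,Rm,s=tool();y=np.degrees(np.arctan2(Rm[1,1],Rm[0,1]))%360;print(p.round(4),y)
st,az=tcp(183,.013);hi=st+[0,0,.06]
w=[(hi,az),(st,az)]+[tcp(t,.0) for t in range(180,98,-5)]
rows(p,y,[(a,min(b,y)) for a,b in w])
E
```

```text
[0.6121 0.2125 0.3738] 171.50928048831616
[0.024, -0.37, 0.436] tw -0.0 -> [0.648 0.205 0.33 ] 171.5
[0.0, 0.0, 0.6] tw -0.0 -> [0.648 0.205 0.27 ] 171.5
[0.06, 0.126, 0.012] tw -0.0 -> [0.635 0.201 0.269] 171.5
[0.024, 0.002, 0.013] tw -0.0 -> [0.634 0.198 0.268] 171.5
[0.026, 0.005, 0.014] tw -0.0 -> [0.634 0.196 0.266] 171.5
[0.028, 0.008, 0.014] tw 0.05 -> [0.632 0.193 0.265] 171.2
[0.029, 0.011, 0.014] tw 0.98 -> [0.631 0.19  0.263] 165.6
[0.03, 0.012, 0.014] tw 0.96 -> [0.629 0.188 0.262] 160.1
[0.032, 0.013, 0.013] tw 0.94 -> [0.627 0.185 0.261] 154.7
[0.033, 0.014, 0.011] tw 0.92 -> [0.624 0.183 0.26 ] 149.4
[0.033, 0.015, 0.009] tw 0.9 -> [0.621 0.181 0.259] 144.3
[0.033, 0.016, 0.007] tw 0.87 -> [0.618 0.179 0.258] 139.3
[0.033, 0.017, 0.005] tw 0.85 -> [0.614 0.178 0.258] 134.4
[0.033, 0.018, 0.003] tw 0.83 -> [0.611 0.177 0.257] 129.6
[0.033, 0.019, 0.001] tw 0.81 -> [0.607 0.176 0.257] 125.0
[0.032, 0.02, -0.002] tw 0.8 -> [0.603 0.176 0.257] 120.4
[0.032, 0.021, -0.004] tw 0.78 -> [0.599 0.176 0.258] 115.9
[0.031, 0.021, -0.006] tw 0.77 -> [0.596 0.176 0.258] 111.5
[0.031, 0.022, -0.009] tw 0.76 -> [0.592 0.177 0.259] 107.1
```

Request:
apply_moves --targets '[{"translation":[0.02,-0.37,0.1],"twist":0,"hand":0},{"translation":[0,0,0.34],"twist":0,"hand":0},{"translation":[0,0,0.3],"twist":0,"hand":0},{"translation":[0,0,0.2],"twist":0,"hand":0},{"translation":[0,0,0.1],"twist":0,"hand":0},{"translation":[0,0,0],"twist":0,"hand":0}]'

```text
time: 20.7
tool_pos: [0.6476, 0.2047, 0.2682]
tool_rot: [-0.002, -0.652, 0.758, 0.001]
contact_force: [-0.4, -0.3, 1.0]
gripper_width: 0.001
grasp_force: 0.0
```

Request:
apply_moves --targets '[{"translation":[0.03,0.06,0.01],"twist":0,"hand":0},{"translation":[0.03,0.066,0],"twist":0,"hand":0},{"translation":[0.025,0.002,0.013],"twist":0,"hand":0},{"translation":[0.026,0.005,0.014],"twist":0,"hand":0},{"translation":[0.028,0.008,0.014],"twist":0,"hand":0}]'

```text
time: 21.2
tool_pos: [0.6331, 0.1932, 0.2667]
tool_rot: [0.001, -0.652, 0.758, -0.001]
contact_force: [2.6, 1.5, 1.8]
gripper_width: -0.0
grasp_force: 1.4
```

```bash
python3 w.py
```

```text
[0.6331 0.1932 0.2667] t 21.2 yaz 171.37 q6 -2.807 F [2.6 1.5 1.8]
a,v,h mm [-35.9 -18.6  31.7] tool dirs of a: [-0.956  0.293  0.001] v: [ 0.293  0.956 -0.003] [-0.99 -0.15 -0.  ]
```

Request:
apply_moves --targets '[{"translation":[0.03,0.011,0.014],"twist":1,"hand":0},{"translation":[0.03,0.012,0.014],"twist":0.96,"hand":0},{"translation":[0.032,0.013,0.013],"twist":0.94,"hand":0},{"translation":[0.033,0.014,0.011],"twist":0.92,"hand":0},{"translation":[0.033,0.015,0.009],"twist":0.9,"hand":0},{"translation":[0.033,0.016,0.007],"twist":0.87,"hand":0},{"translation":[0,0,0],"twist":0,"hand":0}]'

```text
time: 21.9
tool_pos: [0.6261, 0.1781, 0.2676]
tool_rot: [0.013, -0.416, 0.909, -0.005]
contact_force: [20.0, -1.4, 10.5]
gripper_width: -0.001
grasp_force: 10.9
```

```bash
python3 w.py; cat > ear.py <<'E'
from lidfit import *
I=grab_frame('wrist');c=get_calibration('wrist');q=regions_of('wrist','lid')
if q:
    m=q[0]['pixels']
    for n in (0,.004):
      o=[]
      for t in range(0,360,3):
        rr=np.linspace(.055,.085,31);pp=pix('wrist',L2W(np.c_[rr,0*rr,0*rr+.006],np.radians(t),n=n),c).round().astype(int)
        ok=[0<=y<384 and 0<=x<512 and m[y,x] for x,y in pp];o.append(int(rr[np.where(ok)[0].max()]*1e3) if any(ok) else 0)
      print(n,'ear at',[(3*i,r) for i,r in enumerate(o) if r>71],'mean',np.mean([r for r in o if 60<r<72]).round(1), o[::5])
E
python3 ear.py
```

```text
[0.6261 0.1781 0.2676] t 21.9 yaz 139.15 q6 -2.264 F [20.  -1.4 10.5]
a,v,h mm [-49.8  -9.5  32.6] tool dirs of a: [-0.653  0.757 -0.003] v: [ 0.757  0.653 -0.028] [-0.99 -0.15 -0.  ]
0 ear at [(90, 72), (93, 72), (96, 72), (99, 72), (102, 72), (105, 72), (108, 72), (111, 72), (114, 73), (117, 72), (120, 73), (123, 72), (126, 72), (129, 73), (132, 73), (135, 73), (138, 73), (141, 73), (144, 73), (147, 73), (150, 73), (153, 73), (156, 73), (159, 73), (162, 73), (165, 73), (168, 73), (171, 82), (174, 85), (177, 85), (180, 85), (183, 74), (186, 74), (189, 74), (192, 74), (195, 74), (198, 74), (201, 75), (204, 75), (207, 75), (210, 76), (213, 75), (216, 76), (219, 76), (222, 76), (225, 76), (228, 77), (231, 77)] mean 69.3 [0, 0, 69, 69, 70, 70, 72, 72, 73, 73, 73, 73, 85, 74, 76, 76, 0, 0, 60, 0, 0, 0, 0, 0]
0.004 ear at [(99, 72), (105, 72), (108, 72), (111, 72), (114, 72), (117, 72), (120, 72), (123, 72), (126, 72), (129, 73), (132, 72), (135, 72), (138, 72), (141, 72), (144, 72), (147, 72), (150, 72), (153, 72), (156, 72), (159, 72), (162, 72), (165, 72), (168, 72), (171, 84), (174, 84), (177, 84), (180, 85), (183, 72), (186, 72), (189, 73), (192, 72), (195, 73), (198, 73), (201, 73), (204, 73), (207, 73), (210, 73), (213, 74), (216, 74), (219, 74), (222, 74), (225, 74), (228, 75)] mean 68.7 [0, 0, 68, 69, 69, 70, 71, 72, 72, 72, 72, 72, 85, 73, 73, 74, 0, 0, 57, 0, 0, 0, 0, 0]
```

The lid turned only about 7°, with 20 N on the tool. I'm backing off to check how it lies.

Request:
apply_moves --targets '[{"translation":[-0.05,-0.2,0],"twist":0,"hand":0},{"translation":[0,0,-0.4],"twist":0,"hand":0},{"translation":[0,0,-0.5],"twist":0,"hand":0},{"translation":[-0.25,0.4,-0.2],"twist":0,"hand":0},{"translation":[0,0,0],"twist":0,"hand":0},{"translation":[0,0,0],"twist":0,"hand":0}]'

```text
time: 22.6
tool_pos: [0.6225, 0.2141, 0.3688]
tool_rot: [0.0, -0.418, 0.908, -0.0]
contact_force: [0.6, -0.2, -0.7]
gripper_width: 0.004
grasp_force: 0.0
```

```bash
python3 w.py; python3 ear.py; cat > bar.py <<'E'
from lidfit import *
import sys
# full pose fit of the bar top edge & disc in the wrist view
from scipy.optimize import differential_evolution as DE
I=grab_frame('wrist');c=get_calibration('wrist');G=I.max(2).astype(float)
q=regions_of('wrist','lid');m=q[0]['pixels'].astype(np.uint8)
cn=max(cv2.findContours(m,cv2.RETR_EXTERNAL,cv2.CHAIN_APPROX_NONE)[0],key=len)[:,0].astype(float)
cn=cn[(cn[:,0]>3)&(cn[:,0]<508)&(cn[:,1]>3)&(cn[:,1]<380)]
P0,d=ray('wrist',cn,c)
from scipy.optimize import least_squares
def res(x):  # plane: centre offset (x,y in barrel axes), n, tilts; distance of intersection to r=.068
    Rr=R.from_euler('xy',x[3:5]).as_matrix();A=B@Rr;cc=C0+B@x[:3]+A[:,2]*.006
    t=((cc-P0)@A[:,2])/(d@A[:,2]);Q=(P0+d*t[:,None]-cc)@A
    return np.hypot(Q[:,0],Q[:,1])-.068
r=least_squares(res,[0,0,.004,0,0],loss='soft_l1',f_scale=.001)
print('centre mm',(r.x[:3]*1e3).round(1),'tilt about u,v deg',np.degrees(r.x[3:]).round(1),'rms',np.sqrt(np.median(r.fun**2)).round(5))
E
python3 bar.py
```

```text
[0.6225 0.2141 0.3688] t 22.6 yaz 139.42 q6 -2.215 F [ 0.6 -0.2 -0.7]
a,v,h mm [-13.7 -11.1 133.8] tool dirs of a: [-0.656  0.754 -0.   ] v: [ 0.754  0.656 -0.001] [-0.99 -0.15 -0.  ]
0 ear at [(96, 72), (102, 72), (108, 72), (111, 72), (114, 72), (117, 73), (120, 73), (123, 73), (126, 73), (129, 73), (132, 73), (135, 73), (138, 73), (141, 74), (144, 74), (147, 74), (150, 74), (153, 75), (156, 74), (159, 74), (162, 75), (165, 75), (168, 74), (171, 79), (174, 85), (177, 85), (180, 85), (183, 75), (186, 75), (189, 74), (192, 74), (195, 74), (198, 74), (201, 74), (204, 73), (207, 73), (210, 73), (213, 73), (216, 72), (219, 72)] mean 66.1 [63, 64, 65, 66, 68, 69, 71, 71, 73, 73, 74, 75, 85, 74, 73, 71, 68, 66, 65, 0, 0, 0, 61, 62]
0.004 ear at [(114, 72), (117, 72), (120, 72), (123, 72), (126, 72), (132, 72), (135, 72), (138, 72), (141, 73), (144, 72), (147, 72), (150, 73), (153, 73), (156, 73), (159, 72), (162, 73), (165, 73), (168, 72), (171, 82), (174, 85), (177, 85), (180, 85), (183, 72), (186, 72), (189, 72)] mean 66.7 [63, 64, 65, 67, 68, 69, 71, 71, 72, 72, 73, 73, 85, 71, 70, 69, 67, 64, 63, 0, 0, 0, 61, 62]
centre mm [-5.1  8.6 -4.8] tilt about u,v deg [-25.6  13.3] rms 0.0014
```

```bash
cat > mv.py <<'E'
from lidfit import *
import sys,os
from scipy.optimize import least_squares
def snap(cam,tag):
    I=grab_frame(cam);c=get_calibration(cam);q=regions_of(cam,'lid')
    if not q: print('none',cam);return
    m=q[0]['pixels'].astype(np.uint8);cn=max(cv2.findContours(m,cv2.RETR_EXTERNAL,cv2.CHAIN_APPROX_NONE)[0],key=len)[:,0].astype(float)
    cn=cn[(cn[:,0]>3)&(cn[:,0]<508)&(cn[:,1]>3)&(cn[:,1]<380)]
    cv2.imwrite(f'pics/{tag}.png',I[:,:,::-1]);np.savez(f'{tag}.npz',o=ray(cam,cn,c)[0],d=ray(cam,cn,c)[1],T=c['pose'],m=m)
    print(cam,len(cn),round(q[0]['score'],2))
def fit5(tags):
    D=[np.load(t+'.npz') for t in tags]
    def res(x,full=False):
        A=B@R.from_euler('xy',x[3:5]).as_matrix();o=[]
        for z in D:
            cam=z['o'];cc=C0+B@x[:3]+A[:,2]*.006
            best=None
            for off in (.006,0):
                cc=C0+B@x[:3]+A[:,2]*off
                t=((cc-cam)@A[:,2])/(z['d']@A[:,2]);Q=(cam+z['d']*t[:,None]-cc)@A
                e=np.hypot(Q[:,0],Q[:,1])-.068
                best=e if best is None else np.minimum(best,e)
            o.append(best*np.sqrt(200/len(best)))
        return np.concatenate(o)
    r=least_squares(res,[0,0,.004,0,0],loss='soft_l1',f_scale=.001)
    print(tags,'centre mm',(r.x[:3]*1e3).round(1),'tilt about u,v deg',np.degrees(r.x[3:]).round(1),'med',np.median(abs(r.fun)).round(5));return r.x
if __name__=='__main__':
    for cam,t in zip(sys.argv[1::2],sys.argv[2::2]): snap(cam,t)
E
python3 mv.py wrist a1 side a2 scene a3
```

```text
wrist 539 0.63
side 108 0.96
scene 114 0.56
```

Request:
apply_moves --targets '[{"translation":[-0.3,0.35,0],"twist":0,"hand":0},{"translation":[-0.3,0.35,0],"twist":0,"hand":0},{"translation":[0,0,0],"twist":0,"hand":0},{"translation":[0,0,0],"twist":0,"hand":0}]'

```text
time: 23.5
tool_pos: [0.6083, 0.3055, 0.368]
tool_rot: [-0.0, -0.418, 0.908, -0.0]
contact_force: [0.2, -0.3, -0.3]
gripper_width: -0.0
grasp_force: 0.0
```

```bash
python3 w.py; python3 mv.py wrist a4 side a5 scene a6; python3 -c "
from mv import *
for t in (['a1','a4'],['a1','a4','a5'],['a1','a4','a5','a6'],['a5','a6']): fit5(t)"
```

```text
[0.6083 0.3055 0.368 ] t 23.5 yaz 139.44 q6 -2.077 F [ 0.2 -0.3 -0.3]
a,v,h mm [ 78.8 -10.5 133. ] tool dirs of a: [-0.657  0.754 -0.001] v: [0.754 0.657 0.   ] [-0.99 -0.15 -0.  ]
wrist 521 0.8
side 113 0.66
scene 116 0.97
['a1', 'a4'] centre mm [-5.1  2.5  1.9] tilt about u,v deg [-0.6  2.9] med 0.00053
['a1', 'a4', 'a5'] centre mm [-4.1  2.1  4.1] tilt about u,v deg [1.9 2.3] med 0.00058
['a1', 'a4', 'a5', 'a6'] centre mm [-4.5  2.2  2.6] tilt about u,v deg [-0.5  2.4] med 0.00056
['a5', 'a6'] centre mm [-3.7  0.3  3.3] tilt about u,v deg [-1.3  3.2] med 0.00275
```

Request:
apply_moves --targets '[{"translation":[0.37,-0.33,0],"twist":0,"hand":0.28},{"translation":[0.37,-0.325,0],"twist":0,"hand":0.28},{"translation":[0,0,0.2],"twist":-1,"hand":0.28},{"translation":[0,0,0.1],"twist":-1,"hand":0.28},{"translation":[0,0,0],"twist":-1,"hand":0.28},{"translation":[0,0,0],"twist":-1,"hand":0.28},{"translation":[0,0,0],"twist":-1,"hand":0.28},{"translation":[0,0,0],"twist":-0.3,"hand":0.28}]'

```text
time: 24.6
tool_pos: [0.6102, 0.2052, 0.3384]
tool_rot: [0.0, -0.641, 0.768, -0.0]
contact_force: [0.6, 0.3, -1.0]
gripper_width: 0.281
grasp_force: 0.0
```

```bash
python3 w.py; python3 ear.py|tail -1; python3 -c "
from h import *
print(state()['gripper_width'])"
```

```text
[0.6102 0.2052 0.3384] t 24.6 yaz 169.73 q6 -2.753 F [ 0.6  0.3 -1. ]
a,v,h mm [-20.7   2.3 103.4] tool dirs of a: [-0.947  0.32  -0.   ] v: [ 0.32   0.947 -0.   ] [-0.99 -0.15 -0.  ]
0.004 ear at [(150, 72), (153, 72), (156, 72), (165, 72), (171, 76), (174, 84), (177, 84), (180, 84), (183, 79)] mean 67.6 [63, 0, 0, 67, 68, 69, 70, 70, 71, 71, 72, 72, 84, 70, 69, 69, 68, 65, 64, 63, 0, 0, 63, 63]
0.2785558578757447
```

Request:
apply_moves --targets '[{"translation":[0,0,0.2],"twist":0,"hand":0.28},{"translation":[0,0,0.2],"twist":0,"hand":0.28},{"translation":[0,0,0.12],"twist":0,"hand":0.28},{"translation":[0,0,0.1],"twist":0,"hand":0.28},{"translation":[0,0,0],"twist":0,"hand":0.28}]'

```text
time: 25.2
tool_pos: [0.6094, 0.2057, 0.2744]
tool_rot: [-0.001, -0.641, 0.768, 0.001]
contact_force: [-0.4, 0.0, -0.3]
gripper_width: 0.284
grasp_force: 0.0
```

```bash
python3 w.py; python3 ear.py|tail -1
```

```text
[0.6094 0.2057 0.2744] t 25.2 yaz 169.67 q6 -2.751 F [-0.4  0.  -0.3]
a,v,h mm [-20.    3.   39.4] tool dirs of a: [-0.947  0.321 -0.   ] v: [0.321 0.947 0.003] [-0.99 -0.15 -0.  ]
0.004 ear at [(174, 83), (177, 83), (180, 83), (183, 83)] mean 69.1 [0, 0, 63, 0, 0, 68, 69, 70, 70, 70, 71, 71, 83, 70, 69, 68, 68, 67, 0, 0, 0, 0, 0, 0]
```

Request:
apply_moves --targets '[{"translation":[0,0,0],"twist":1,"hand":0.28},{"translation":[0,0,0],"twist":1,"hand":0.28},{"translation":[0,0,0],"twist":1,"hand":0.28},{"translation":[0,0,0],"twist":1,"hand":0.28},{"translation":[0,0,0],"twist":1,"hand":0.28},{"translation":[0,0,0],"twist":0,"hand":0.28}]'

```text
time: 25.9
tool_pos: [0.6105, 0.2057, 0.278]
tool_rot: [0.001, -0.431, 0.902, -0.001]
contact_force: [-1.2, -2.5, 2.0]
gripper_width: 0.281
grasp_force: 8.8
```

```bash
python3 w.py; python3 ear.py|tail -1; python3 -c "
from h import *
s=state();print(s['gripper_width'],s['grasp_force'],np.round(s['ft_torque'],2))"
```

```text
[0.6105 0.2057 0.278 ] t 25.9 yaz 141.08 q6 -2.252 F [-1.2 -2.5  2. ]
a,v,h mm [-20.3   2.   43. ] tool dirs of a: [-0.678  0.735 -0.001] v: [ 0.735  0.678 -0.002] [-0.99 -0.15 -0.  ]
0.2825812413818756 9.223938974901102 [-0.25  0.3   0.22]
```

Request:
apply_moves --targets '[{"translation":[0,0,0],"twist":1,"hand":0.28},{"translation":[0,0,0],"twist":1,"hand":0.28},{"translation":[0,0,0],"twist":1,"hand":0.28},{"translation":[0,0,0],"twist":0,"hand":0.28}]'

```text
time: 26.4
tool_pos: [0.6107, 0.2056, 0.2789]
tool_rot: [0.001, -0.292, 0.957, -0.001]
contact_force: [-1.6, -3.6, 5.9]
gripper_width: 0.285
grasp_force: 15.4
```

```bash
python3 w.py; cat > ear2.py <<'E'
from lidfit import *
I=grab_frame('wrist');c=get_calibration('wrist')
for n in ('lid','key','handle','barrel'):
    q=regions_of('wrist',n)
    for k in q[:1]:
        m=k['pixels'];o=[]
        for t in range(0,360,3):
            rr=np.linspace(.055,.085,31);pp=pix('wrist',L2W(np.c_[rr,0*rr,0*rr+.006],np.radians(t),n=.003),c).round().astype(int)
            ok=[0<=y<384 and 0<=x<512 and m[y,x] for x,y in pp];o.append(int(rr[np.where(ok)[0].max()]*1e3) if any(ok) else 0)
        o=np.array(o);md=np.median(o[o>58]) if (o>58).any() else 0
        print(n,round(k['score'],2),m.sum(),'median',md,'ear',[(3*i,int(r)) for i,r in enumerate(o) if r>md+4])
s=state();print(s['gripper_width'],s['grasp_force'],np.round(s['ft_torque'],2))
E
python3 ear2.py
```

```text
[0.6107 0.2056 0.2789] t 26.4 yaz 123.91 q6 -1.953 F [-1.6 -3.6  5.9]
a,v,h mm [-20.3   1.8  43.9] tool dirs of a: [-0.431  0.903 -0.001] v: [ 0.903  0.431 -0.003] [-0.99 -0.15 -0.  ]
lid 0.7 36561 median 69.0 ear [(135, 81), (138, 84), (141, 84), (144, 84), (147, 84), (165, 74), (168, 75), (171, 75), (174, 75), (177, 75), (180, 77), (183, 76), (186, 77), (189, 77), (192, 78), (195, 78), (198, 78), (201, 78), (204, 78), (207, 78), (210, 78), (213, 78), (216, 79), (219, 79), (222, 79), (225, 79), (228, 79), (231, 78), (267, 74)]
key 0.96 36506 median 69.0 ear [(135, 81), (138, 84), (141, 84), (144, 84), (147, 84), (162, 74), (165, 74), (168, 75), (171, 75), (174, 75), (177, 75), (180, 77), (183, 76), (186, 76), (189, 76), (192, 78), (195, 78), (198, 78), (201, 78), (204, 78), (207, 79), (210, 79), (213, 78), (216, 79), (219, 79), (222, 78), (225, 78), (228, 78), (231, 79), (267, 74)]
handle 0.67 36516 median 69.0 ear [(135, 81), (138, 84), (141, 84), (144, 85), (147, 84), (165, 74), (168, 75), (171, 75), (174, 75), (177, 76), (180, 77), (183, 76), (186, 76), (189, 76), (192, 77), (195, 78), (198, 78), (201, 78), (204, 78), (207, 78), (210, 78), (213, 78), (216, 79), (219, 79), (222, 79), (225, 79), (228, 79), (231, 78), (267, 74)]
barrel 0.73 1998 median 68.0 ear []
0.2846289726247419 15.199035471305251 [-0.38  0.47  0.36]
```

Request:
apply_moves --targets '[{"translation":[0,0,-0.03],"twist":0.5,"hand":0.28},{"translation":[0,0,0],"twist":1,"hand":0.28},{"translation":[0,0,0],"twist":1,"hand":0.28},{"translation":[0,0,0],"twist":0.5,"hand":0.28},{"translation":[0,0,0],"twist":0,"hand":0.28}]'

```text
time: 27.15
tool_pos: [0.6108, 0.205, 0.2803]
tool_rot: [0.001, -0.146, 0.989, -0.001]
contact_force: [0.2, -5.0, 2.5]
gripper_width: 0.283
grasp_force: 10.9
```

```bash
python3 w.py; python3 ear2.py | grep -v -e key -e handle
```

```text
[0.6108 0.205  0.2803] t 27.15 yaz 106.76 q6 -1.654 F [ 0.2 -5.   2.5]
a,v,h mm [-20.9   1.8  45.3] tool dirs of a: [-0.145  0.989 -0.002] v: [ 0.989  0.145 -0.002] [-0.99 -0.15 -0.  ]
lid 0.88 37573 median 68.5 ear [(117, 81), (120, 82), (123, 82), (126, 83), (129, 79), (141, 73), (144, 73), (147, 74), (150, 75), (153, 75), (156, 76), (159, 76), (162, 77), (165, 78), (168, 78), (171, 79), (174, 80), (177, 80), (180, 80), (183, 81), (186, 82), (189, 82), (192, 82), (195, 84), (198, 84), (201, 84), (204, 84), (207, 84), (210, 85), (213, 83), (216, 84), (246, 81), (249, 80), (252, 80), (255, 79), (258, 78), (261, 78), (264, 77), (267, 76), (270, 74)]
barrel 0.61 5460 median 70.0 ear [(42, 76), (45, 78), (48, 78), (51, 79), (54, 80), (57, 80), (60, 79), (63, 79), (66, 77), (69, 76), (72, 75)]
0.2753668889036734 10.88480596197769 [-0.91  0.08  0.41]
```

Request:
apply_moves --targets '[{"translation":[0,0,0],"twist":-1,"hand":0.4},{"translation":[0,0,-0.2],"twist":-1,"hand":0.4},{"translation":[0,0,-0.5],"twist":0,"hand":0.4},{"translation":[0,0,-0.2],"twist":0,"hand":0.4},{"translation":[0,0,0],"twist":0,"hand":0.4}]'

```text
time: 27.9
tool_pos: [0.6115, 0.207, 0.3751]
tool_rot: [0.005, -0.244, 0.97, 0.001]
contact_force: [0.0, 0.6, -0.2]
gripper_width: 0.405
grasp_force: 0.0
```

```bash
python3 w.py; python3 ear2.py | grep -v -e key -e handle;python3 mv.py wrist b1 side b2 scene b3;python3 -c "
from mv import *
for t in (['b1','b2'],['b1','b2','b3'],['b1','b3']): fit5(t)"
```

```text
[0.6115 0.207  0.3751] t 27.9 yaz 118.26 q6 -1.853 F [ 0.   0.6 -0.2]
a,v,h mm [-19.1   0.8 140.1] tool dirs of a: [-0.34   0.941  0.002] v: [ 0.94  0.34 -0.01] [-0.99 -0.15 -0.  ]
lid 0.97 21341 median 69.0 ear [(117, 83), (120, 84), (123, 84), (126, 85), (129, 75), (135, 74), (138, 74), (141, 74), (144, 75), (147, 75), (150, 75), (153, 76), (156, 76), (159, 77), (162, 77), (165, 77), (168, 78), (171, 79), (174, 78), (177, 79), (180, 79), (183, 80), (186, 80), (189, 80), (192, 80), (195, 80), (198, 80), (201, 80), (204, 80), (207, 78), (210, 78), (213, 79), (216, 79), (219, 79), (222, 78), (225, 79), (228, 78), (231, 77), (234, 76)]
barrel 0.88 3057 median 71.0 ear [(21, 76), (24, 78), (27, 79), (30, 81), (33, 82), (36, 83), (39, 84), (42, 84), (45, 84), (48, 83), (51, 83), (54, 82), (57, 81), (60, 79), (63, 77)]
0.39915295143998525 0.0 [-0.03 -0.03  0.04]
wrist 587 0.93
side 112 0.87
scene 113 0.75
['b1', 'b2'] centre mm [-6.5  0.3  9.3] tilt about u,v deg [-1.   1.9] med 0.00083
['b1', 'b2', 'b3'] centre mm [-6.5 -0.8  5.5] tilt about u,v deg [-4.6  5. ] med 0.00058
['b1', 'b3'] centre mm [-7.8 -0.   3.4] tilt about u,v deg [-5.5  5.8] med 0.00092
```

The lid is turned to about 122°, but the twist has lifted its downhill side: the plug edge rides on the rim around 210°. I'll nudge that edge back uphill from outside with the closed fingers.

Request:
apply_moves --targets '[{"translation":[-0.075,-0.43,0],"twist":0,"hand":0},{"translation":[-0.075,-0.43,0],"twist":0,"hand":0},{"translation":[0,0,0.3],"twist":0,"hand":0},{"translation":[0,0,0.5],"twist":0,"hand":0},{"translation":[0,0,0.4],"twist":0,"hand":0},{"translation":[0,0,0.26],"twist":0,"hand":0},{"translation":[0,0,0],"twist":0,"hand":0}]'

```text
time: 29.15
tool_pos: [0.661, 0.1368, 0.2168]
tool_rot: [-0.005, -0.243, 0.97, 0.001]
contact_force: [0.4, 0.4, -0.5]
gripper_width: 0.0
grasp_force: 0.0
```

```bash
python3 w.py
```

```text
[0.661  0.1368 0.2168] t 29.15 yaz 118.14 q6 -1.968 F [ 0.4  0.4 -0.5]
a,v,h mm [-95.7 -37.9 -18.2] tool dirs of a: [-0.338  0.941  0.001] v: [0.941 0.338 0.011] [-0.99 -0.15 -0.  ]
```

Request:
apply_moves --targets '[{"translation":[0.01,0.05,-0.05],"twist":0,"hand":0},{"translation":[0.01,0.05,0],"twist":0,"hand":0},{"translation":[0,0,0],"twist":0,"hand":0}]'

```text
time: 29.45
tool_pos: [0.6584, 0.146, 0.2321]
tool_rot: [0.003, -0.244, 0.97, -0.0]
contact_force: [0.6, -0.1, 0.2]
gripper_width: 0.001
grasp_force: 0.0
```

```bash
python3 w.py
```

```text
[0.6584 0.146  0.2321] t 29.45 yaz 118.2 q6 -1.955 F [ 0.6 -0.1  0.2]
a,v,h mm [-86.3 -36.7  -2.9] tool dirs of a: [-0.339  0.941  0.   ] v: [ 0.941  0.339 -0.006] [-0.99 -0.15 -0.  ]
```

Request:
apply_moves --targets '[{"translation":[0.005,0.04,0.03],"twist":0,"hand":0},{"translation":[0.005,0.03,0],"twist":0,"hand":0},{"translation":[0.005,0.03,0],"twist":0,"hand":0},{"translation":[0,0,0],"twist":0,"hand":0}]'

```text
time: 29.85
tool_pos: [0.6511, 0.1533, 0.225]
tool_rot: [-0.0, -0.243, 0.97, -0.0]
contact_force: [1.0, 0.5, 0.1]
gripper_width: 0.001
grasp_force: 0.3
```

```bash
python3 w.py
```

```text
[0.6511 0.1533 0.225 ] t 29.85 yaz 118.16 q6 -1.942 F [1.  0.5 0.1]
a,v,h mm [-78.  -30.5 -10. ] tool dirs of a: [-0.338  0.941 -0.   ] v: [0.941 0.338 0.   ] [-0.99 -0.15 -0.  ]
```

Request:
apply_moves --targets '[{"translation":[0.005,0.03,-0.03],"twist":0,"hand":0},{"translation":[0.005,0.03,0],"twist":0,"hand":0},{"translation":[0.0,0.02,0],"twist":0,"hand":0},{"translation":[0,0,0],"twist":0,"hand":0}]'

```text
time: 30.25
tool_pos: [0.6466, 0.1602, 0.2285]
tool_rot: [0.0, -0.243, 0.97, 0.0]
contact_force: [0.6, 0.4, -0.4]
gripper_width: -0.003
grasp_force: 0.1
```

```bash
python3 w.py; python3 ear2.py | grep -e lid
```

```text
[0.6466 0.1602 0.2285] t 30.25 yaz 118.17 q6 -1.931 F [ 0.6  0.4 -0.4]
a,v,h mm [-70.5 -27.1  -6.5] tool dirs of a: [-0.338  0.941  0.   ] v: [ 0.941  0.338 -0.   ] [-0.99 -0.15 -0.  ]
lid 0.73 47573 median 71.0 ear [(117, 83), (120, 83), (123, 83), (126, 76)]
```

Request:
apply_moves --targets '[{"translation":[0.0,0.03,0],"twist":0,"hand":0},{"translation":[0.0,0.03,0],"twist":0,"hand":0},{"translation":[0,0,0],"twist":0,"hand":0}]'

```text
time: 30.8
tool_pos: [0.6447, 0.1635, 0.2289]
tool_rot: [0.001, -0.243, 0.97, -0.002]
contact_force: [2.8, -5.2, 1.3]
gripper_width: 0.003
grasp_force: 3.0
```

```bash
python3 w.py;python3 mv.py wrist b1 side b2 scene b3;python3 -c "
from mv import *
for t in (['b1','b2'],['b1','b2','b3'],['b1','b3']): fit5(t)"
```

```text
[0.6447 0.1635 0.2289] t 30.8 yaz 118.1 q6 -1.923 F [ 2.8 -5.2  1.3]
a,v,h mm [-66.9 -25.7  -6.1] tool dirs of a: [-0.337  0.941 -0.004] v: [ 0.941  0.337 -0.002] [-0.99 -0.15 -0.  ]
wrist 620 0.67
side 105 0.74
scene 110 0.55
['b1', 'b2'] centre mm [-2.3 10.7 -3.7] tilt about u,v deg [18.4 -0.3] med 0.00355
['b1', 'b2', 'b3'] centre mm [-3.2 13.2 -0.2] tilt about u,v deg [18.2 -0.8] med 0.0046
['b1', 'b3'] centre mm [-2.4 15.8  7.7] tilt about u,v deg [38.  14.6] med 0.00266
```

Request:
apply_moves --targets '[{"translation":[0.0,0.03,0],"twist":0,"hand":0},{"translation":[0.0,0.03,0],"twist":0,"hand":0},{"translation":[0,0,0],"twist":0,"hand":0}]'

```text
time: 31.4
tool_pos: [0.6436, 0.1659, 0.2302]
tool_rot: [0.002, -0.242, 0.97, -0.005]
contact_force: [5.9, -14.1, 2.8]
gripper_width: -0.001
grasp_force: 6.0
```

```bash
python3 w.py
```

```text
[0.6436 0.1659 0.2302] t 31.4 yaz 118.01 q6 -1.914 F [  5.9 -14.1   2.8]
a,v,h mm [-64.4 -25.   -4.8] tool dirs of a: [-0.336  0.942 -0.01 ] v: [ 0.942  0.336 -0.006] [-0.99 -0.15 -0.  ]
```

Request:
apply_moves --targets '[{"translation":[0.0,0.03,0],"twist":0,"hand":0},{"translation":[0.0,0.02,0],"twist":0,"hand":0},{"translation":[0,0,0],"twist":0,"hand":0}]'

```text
time: 31.7
tool_pos: [0.6436, 0.1667, 0.2309]
tool_rot: [0.004, -0.241, 0.971, -0.009]
contact_force: [12.4, -24.6, 1.7]
gripper_width: -0.001
grasp_force: 8.7
```

Request:
apply_moves --targets '[{"translation":[0.0,-0.3,0],"twist":0,"hand":0},{"translation":[0.0,0,-0.5],"twist":0,"hand":0},{"translation":[0,0,-0.5],"twist":0,"hand":0},{"translation":[0,0.4,-0.3],"twist":0,"hand":0},{"translation":[0.15,0.4,0],"twist":0,"hand":0},{"translation":[0,0,0],"twist":0,"hand":0}]'

```text
time: 32.3
tool_pos: [0.5997, 0.2152, 0.3609]
tool_rot: [0.002, -0.245, 0.969, 0.001]
contact_force: [0.2, 0.0, 0.3]
gripper_width: 0.001
grasp_force: 0.0
```

```bash
python3 w.py;python3 ear2.py | grep -e lid; python3 mv.py wrist b1 side b2 scene b3;python3 -c "
from mv import *
for t in (['b1','b2'],['b1','b2','b3'],['b1','b3']): fit5(t)"
```

```text
[0.5997 0.2152 0.3609] t 32.3 yaz 118.41 q6 -1.839 F [0.2 0.  0.3]
a,v,h mm [ -9.3  11.3 125.9] tool dirs of a: [-0.342  0.94   0.002] v: [ 0.94   0.342 -0.003] [-0.99 -0.15 -0.  ]
lid 0.7 20055 median 69.0 ear [(114, 81), (117, 83), (120, 83), (123, 83), (126, 82)]
none wrist
side 112 0.83
scene 117 0.86
['b1', 'b2'] centre mm [ 3.8 13.4  2.9] tilt about u,v deg [-12.3  11.4] med 0.00378
['b1', 'b2', 'b3'] centre mm [-0.7  5.5 -1.1] tilt about u,v deg [-0.8  0.4] med 0.00345
['b1', 'b3'] centre mm [ -3.4  15.2 -16.1] tilt about u,v deg [19.8 19.5] med 0.00343
```

```bash
python3 mv.py wrist c1; python3 -c "
from mv import *
x=fit5(['c1','b2','b3']); fit5(['c1','b3']);fit5(['c1','b2'])
z=np.load('c1.npz');A=B@R.from_euler('xy',x[3:5]).as_matrix();cc=C0+B@x[:3]+A[:,2]*.006
t=((cc-z['o'])@A[:,2])/(z['d']@A[:,2]);Q=(z['o']+z['d']*t[:,None]-cc)@A
r=np.hypot(Q[:,0],Q[:,1]);k=r>.0715;th=np.degrees(np.arctan2(Q[k,1],Q[k,0]));print('ear th',np.percentile(th,[2,50,98]).round(1),'rmax',r.max())
"
```

```text
wrist 570 0.66
['c1', 'b2', 'b3'] centre mm [-1.6  2.7  1.9] tilt about u,v deg [-0.  -0.2] med 0.00087
['c1', 'b3'] centre mm [-2.9  4.5 -0.7] tilt about u,v deg [-0.6  1.4] med 0.00147
['c1', 'b2'] centre mm [-1.4  4.   5.5] tilt about u,v deg [ 3.  -1.9] med 0.00095
ear th [112.8 119.4 125.7] rmax 0.08037378519647814
```

Request:
apply_moves --targets '[{"translation":[0.3,-0.2,0],"twist":0,"hand":0},{"translation":[0.3,-0.2,0],"twist":-0.3,"hand":0},{"translation":[0,0,0.4],"twist":0,"hand":0},{"translation":[0,0,0.4],"twist":0,"hand":0},{"translation":[0,0,0.3],"twist":0,"hand":0},{"translation":[0,0,0.2],"twist":0,"hand":0},{"translation":[0,0,0.06],"twist":0,"hand":0},{"translation":[0,0,0],"twist":0,"hand":0}]'

```text
time: 33.75
tool_pos: [0.5675, 0.1481, 0.2215]
tool_rot: [-0.001, -0.258, 0.966, 0.0]
contact_force: [-0.4, 0.0, -0.6]
gripper_width: -0.0
grasp_force: 0.0
```

```bash
python3 w.py
```

```text
[0.5675 0.1481 0.2215] t 33.75 yaz 119.86 q6 -1.964 F [-0.4  0.  -0.6]
a,v,h mm [-70.9  53.  -13.5] tool dirs of a: [-0.366  0.931 -0.   ] v: [0.931 0.366 0.002] [-0.99 -0.15 -0.  ]
```

Request:
apply_moves --targets '[{"translation":[0,0,0],"twist":-1,"hand":0},{"translation":[0.01,0.05,0],"twist":0,"hand":0},{"translation":[0,0.06,0],"twist":0,"hand":0},{"translation":[0,0.05,0],"twist":0,"hand":0},{"translation":[0,0.03,0],"twist":0,"hand":0},{"translation":[0,0,0],"twist":0,"hand":0}]'

```text
time: 34.35
tool_pos: [0.5557, 0.1636, 0.2225]
tool_rot: [0.0, -0.306, 0.952, -0.0]
contact_force: [-0.0, -0.7, 0.9]
gripper_width: 0.0
grasp_force: 0.0
```

```bash
python3 w.py;python3 ear2.py | grep -e lid
```

```text
[0.5557 0.1636 0.2225] t 34.35 yaz 125.61 q6 -2.034 F [-0.  -0.7  0.9]
a,v,h mm [-53.9  62.3 -12.5] tool dirs of a: [-0.457  0.889  0.   ] v: [ 0.889  0.457 -0.   ] [-0.99 -0.15 -0.  ]
lid 0.63 932 median 67.0 ear [(114, 82), (117, 82), (120, 82)]
```

Request:
apply_moves --targets '[{"translation":[0,0.03,0],"twist":0,"hand":0},{"translation":[0,0.03,0],"twist":0,"hand":0},{"translation":[0,0,0],"twist":0,"hand":0}]'

```text
time: 34.9
tool_pos: [0.5523, 0.1676, 0.2225]
tool_rot: [-0.0, -0.306, 0.952, -0.0]
contact_force: [-1.3, -2.7, 1.0]
gripper_width: 0.001
grasp_force: 1.7
```

```bash
python3 w.py;python3 ear2.py | grep -e lid
```

```text
[0.5523 0.1676 0.2225] t 34.9 yaz 125.59 q6 -2.026 F [-1.3 -2.7  1. ]
a,v,h mm [-49.4  65.1 -12.5] tool dirs of a: [-0.457  0.889 -0.001] v: [0.889 0.457 0.   ] [-0.99 -0.15 -0.  ]
lid 0.94 454 median 81.0 ear []
```

Request:
apply_moves --targets '[{"translation":[-0.01,0.03,0],"twist":0,"hand":0},{"translation":[-0.01,0.03,0],"twist":0,"hand":0},{"translation":[-0.01,0.02,0],"twist":0,"hand":0},{"translation":[0,0,0],"twist":0,"hand":0}]'

```text
time: 35.55
tool_pos: [0.55, 0.1769, 0.2219]
tool_rot: [-0.0, -0.306, 0.952, 0.0]
contact_force: [-0.6, -0.5, 0.4]
gripper_width: -0.002
grasp_force: 0.1
```

```bash
python3 w.py
```

```text
[0.55   0.1769 0.2219] t 35.55 yaz 125.63 q6 -2.011 F [-0.6 -0.5  0.4]
a,v,h mm [-39.9  66.  -13.1] tool dirs of a: [-0.458  0.889  0.001] v: [0.889 0.458 0.   ] [-0.99 -0.15 -0.  ]
```

Request:
apply_moves --targets '[{"translation":[-0.01,0.03,0],"twist":0,"hand":0},{"translation":[-0.005,0.03,-0.02],"twist":0,"hand":0},{"translation":[0,0,0],"twist":0,"hand":0}]'

```text
time: 35.85
tool_pos: [0.5472, 0.181, 0.2234]
tool_rot: [-0.002, -0.306, 0.952, -0.001]
contact_force: [-2.4, -5.2, 0.0]
gripper_width: 0.002
grasp_force: 2.4
```

```bash
python3 w.py; python3 - <<'E'
from mv import *
for cam,t in (('side','d2'),('scene','d3')): snap(cam,t)
# where is ear in side image: max radius of lid mask
for cam,t in (('side','d2'),('scene','d3')):
    z=np.load(t+'.npz');cc=C0+B@np.array([-.002,.002,.002])+B[:,2]*.005
    tt=((cc-z['o'])@B[:,2])/(z['d']@B[:,2]);Q=(z['o']+z['d']*tt[:,None]-cc)@B;r=np.hypot(Q[:,0],Q[:,1]);th=np.degrees(np.arctan2(Q[:,1],Q[:,0]))%360
    print(cam,[(a,int(1e3*r[(th>=a)&(th<a+6)].max())) for a in range(60,210,6) if ((th>=a)&(th<a+6)).any()])
E
```

```text
[0.5472 0.181  0.2234] t 35.85 yaz 125.59 q6 -2.0 F [-2.4 -5.2  0. ]
a,v,h mm [-35.4  68.2 -11.6] tool dirs of a: [-0.457  0.89  -0.003] v: [0.89  0.457 0.003] [-0.99 -0.15 -0.  ]
side 90 0.85
scene 114 0.62
side [(126, 66), (132, 69), (138, 68), (144, 67), (150, 68), (156, 70), (162, 68), (168, 69), (174, 66), (180, 68), (186, 65), (192, 66), (198, 64), (204, 66)]
scene [(60, 56), (66, 57), (72, 58), (78, 56), (84, 57), (90, 58), (96, 64), (102, 66), (108, 61), (114, 57), (120, 57), (126, 57), (132, 56), (138, 54), (144, 57), (150, 56), (156, 58), (162, 60), (168, 60), (174, 60), (180, 62), (186, 63), (192, 65), (198, 66), (204, 66)]
```

Request:
apply_moves --targets '[{"translation":[0,0.03,0],"twist":0,"hand":0},{"translation":[0,0.01,0],"twist":0,"hand":0},{"translation":[0,0,0],"twist":0,"hand":0}]'

```text
time: 36.35
tool_pos: [0.5451, 0.1837, 0.2235]
tool_rot: [-0.001, -0.305, 0.952, -0.002]
contact_force: [-1.1, -6.7, -0.8]
gripper_width: 0.002
grasp_force: 3.5
```

```bash
python3 w.py
```

```text
[0.5451 0.1837 0.2235] t 36.35 yaz 125.57 q6 -1.994 F [-1.1 -6.7 -0.8]
a,v,h mm [-32.4  69.8 -11.5] tool dirs of a: [-0.457  0.89  -0.004] v: [0.89  0.457 0.002] [-0.99 -0.15 -0.  ]
```

Request:
apply_moves --targets '[{"translation":[0.1,-0.25,0],"twist":0,"hand":0},{"translation":[0.0,0,-0.5],"twist":0,"hand":0},{"translation":[0,0,-0.5],"twist":0,"hand":0},{"translation":[-0.4,0.2,-0.4],"twist":0,"hand":0},{"translation":[-0.3,0.2,0],"twist":0,"hand":0},{"translation":[0,0,0],"twist":0,"hand":0}]'

```text
time: 36.95
tool_pos: [0.5834, 0.2291, 0.3592]
tool_rot: [0.002, -0.307, 0.952, 0.001]
contact_force: [-0.2, 0.3, -1.0]
gripper_width: 0.001
grasp_force: 0.0
```

```bash
cat > chk.py <<'E'
from mv import *
import sys
for cam,t in (('wrist','e1'),('side','e2'),('scene','e3')): snap(cam,t)
x=fit5(['e1','e2','e3']);fit5(['e1','e2']);fit5(['e1','e3'])
z=np.load('e1.npz');A=B@R.from_euler('xy',x[3:5]).as_matrix();cc=C0+B@x[:3]+A[:,2]*.006
t=((cc-z['o'])@A[:,2])/(z['d']@A[:,2]);Q=(z['o']+z['d']*t[:,None]-cc)@A
r=np.hypot(Q[:,0],Q[:,1]);k=r>.0722;print('ear th',np.percentile(np.degrees(np.arctan2(Q[k,1],Q[k,0])),[2,50,98]).round(1),'rmax',r.max().round(4))
E
python3 w.py; python3 chk.py
```

```text
[0.5834 0.2291 0.3592] t 36.95 yaz 125.78 q6 -1.94 F [-0.2  0.3 -1. ]
a,v,h mm [  6.9  25.4 124.2] tool dirs of a: [-0.46   0.888  0.002] v: [ 0.888  0.46  -0.004] [-0.99 -0.15 -0.  ]
wrist 540 0.58
side 116 0.55
scene 117 0.68
['e1', 'e2', 'e3'] centre mm [-2.9 -0.9 -0.7] tilt about u,v deg [-0.8 -2.2] med 0.00126
['e1', 'e2'] centre mm [-4.   3.3  4.5] tilt about u,v deg [-0.1 -6. ] med 0.00151
['e1', 'e3'] centre mm [-5.1  0.2 -3.4] tilt about u,v deg [-1.7 -1.2] med 0.00093
ear th [100.2 106.1 112.3] rmax 0.0807
```

Ear at 106°, right at the notch. I'll press down by the key to seat it and read the height.

Request:
apply_moves --targets '[{"translation":[0.27,-0.11,0],"twist":0,"hand":0},{"translation":[0.27,-0.11,0.1],"twist":0,"hand":0},{"translation":[0,0,0.4],"twist":0,"hand":0},{"translation":[0,0,0.3],"twist":0,"hand":0},{"translation":[0,0,0.1],"twist":0,"hand":0},{"translation":[0,0,0.05],"twist":0,"hand":0},{"translation":[0,0,0],"twist":0,"hand":0}]'

```text
time: 37.95
tool_pos: [0.5514, 0.1763, 0.2632]
tool_rot: [0.0, -0.306, 0.952, -0.0]
contact_force: [0.3, -0.5, 0.2]
gripper_width: 0.004
grasp_force: 0.0
```

```bash
python3 w.py
```

```text
[0.5514 0.1763 0.2632] t 37.95 yaz 125.58 q6 -2.011 F [ 0.3 -0.5  0.2]
a,v,h mm [-40.7  64.8  28.2] tool dirs of a: [-0.457  0.89   0.   ] v: [ 0.89   0.457 -0.001] [-0.99 -0.15 -0.  ]
```

Request:
apply_moves --targets '[{"translation":[-0.04,0.02,0.03],"twist":0,"hand":0},{"translation":[0,0,0.04],"twist":0,"hand":0},{"translation":[0,0,0.03],"twist":0,"hand":0},{"translation":[0,0,0],"twist":0,"hand":0}]'

```text
time: 38.35
tool_pos: [0.5531, 0.1804, 0.2523]
tool_rot: [-0.0, -0.306, 0.952, 0.0]
contact_force: [-0.4, -0.2, 0.5]
gripper_width: 0.002
grasp_force: 0.0
```

```bash
python3 w.py
```

```text
[0.5531 0.1804 0.2523] t 38.35 yaz 125.6 q6 -2.005 F [-0.4 -0.2  0.5]
a,v,h mm [-36.8  62.4  17.3] tool dirs of a: [-0.457  0.889 -0.   ] v: [0.889 0.457 0.001] [-0.99 -0.15 -0.  ]
```

Request:
apply_moves --targets '[{"translation":[0,0,0.03],"twist":0,"hand":0},{"translation":[0,0,0.03],"twist":0,"hand":0},{"translation":[0,0,0.02],"twist":0,"hand":0},{"translation":[0,0,0],"twist":0,"hand":0}]'

```text
time: 38.75
tool_pos: [0.5536, 0.1805, 0.2464]
tool_rot: [0.001, -0.306, 0.952, 0.0]
contact_force: [-1.4, -0.3, 5.2]
gripper_width: 0.0
grasp_force: 2.4
```

```bash
python3 w.py
```

```text
[0.5536 0.1805 0.2464] t 38.75 yaz 125.6 q6 -2.005 F [-1.4 -0.3  5.2]
a,v,h mm [-36.8  61.9  11.4] tool dirs of a: [-0.457  0.889  0.   ] v: [ 0.889  0.457 -0.002] [-0.99 -0.15 -0.  ]
```

Request:
apply_moves --targets '[{"translation":[0,0,0.04],"twist":0,"hand":0},{"translation":[0,0,0.04],"twist":0,"hand":0},{"translation":[0,0,0.04],"twist":0,"hand":0},{"translation":[0,0,0],"twist":0,"hand":0}]'

```text
time: 39.15
tool_pos: [0.5545, 0.1805, 0.2445]
tool_rot: [0.003, -0.306, 0.952, -0.001]
contact_force: [-19.1, -5.0, 39.2]
gripper_width: 0.0
grasp_force: 17.6
```

```bash
python3 w.py
```

```text
[0.5545 0.1805 0.2445] t 39.15 yaz 125.63 q6 -2.005 F [-19.1  -5.   39.2]
a,v,h mm [-37.   61.1   9.5] tool dirs of a: [-0.458  0.889 -0.   ] v: [ 0.889  0.458 -0.006] [-0.99 -0.15 -0.  ]
```

Request:
apply_moves --targets '[{"translation":[0,0,-0.4],"twist":0,"hand":0},{"translation":[0,0,-0.4],"twist":0,"hand":0},{"translation":[-0.41,-0.09,0],"twist":0,"hand":0},{"translation":[-0.41,-0.09,0],"twist":0,"hand":0},{"translation":[-0.4,-0.09,0],"twist":0,"hand":0},{"translation":[0,0,0.25],"twist":0,"hand":0},{"translation":[0,0,0.15],"twist":0,"hand":0},{"translation":[0,0,0],"twist":0,"hand":0}]'

```text
time: 39.95
tool_pos: [0.667, 0.2289, 0.2693]
tool_rot: [-0.002, -0.306, 0.952, 0.0]
contact_force: [-0.4, -0.1, 0.9]
gripper_width: 0.001
grasp_force: 0.0
```

```bash
python3 w.py
```

```text
[0.667  0.2289 0.2693] t 39.95 yaz 125.58 q6 -1.967 F [-0.4 -0.1  0.9]
a,v,h mm [ -5.5 -57.4  34.3] tool dirs of a: [-0.457  0.89  -0.001] v: [0.89  0.457 0.005] [-0.99 -0.15 -0.  ]
```

Expected height when seated here is about 28.5 mm.

Request:
apply_moves --targets '[{"translation":[-0.02,-0.01,0.03],"twist":0,"hand":0},{"translation":[0,0,0.03],"twist":0,"hand":0},{"translation":[0,0,0.03],"twist":0,"hand":0},{"translation":[0,0,0],"twist":0,"hand":0}]'

```text
time: 40.35
tool_pos: [0.6705, 0.2299, 0.2676]
tool_rot: [0.002, -0.306, 0.952, -0.0]
contact_force: [-2.8, -1.6, 7.0]
gripper_width: 0.002
grasp_force: 3.0
```

```bash
python3 w.py
```

```text
[0.6705 0.2299 0.2676] t 40.35 yaz 125.6 q6 -1.967 F [-2.8 -1.6  7. ]
a,v,h mm [ -5.1 -61.   32.6] tool dirs of a: [-0.457  0.889  0.001] v: [ 0.889  0.457 -0.004] [-0.99 -0.15 -0.  ]
```

Request:
apply_moves --targets '[{"translation":[0,0,0.04],"twist":0,"hand":0},{"translation":[0,0,0.04],"twist":0,"hand":0},{"translation":[0,0,0.04],"twist":0,"hand":0},{"translation":[0,0,0],"twist":0,"hand":0}]'

```text
time: 40.75
tool_pos: [0.6712, 0.2298, 0.2662]
tool_rot: [0.005, -0.306, 0.952, -0.001]
contact_force: [-17.6, -5.5, 34.7]
gripper_width: 0.005
grasp_force: 15.8
```

```bash
python3 w.py
```

```text
[0.6712 0.2298 0.2662] t 40.75 yaz 125.62 q6 -1.967 F [-17.6  -5.5  34.7]
a,v,h mm [ -5.2 -61.6  31.2] tool dirs of a: [-0.457  0.889  0.   ] v: [ 0.889  0.457 -0.01 ] [-0.99 -0.15 -0.  ]
```

Request:
apply_moves --targets '[{"translation":[0,0,-0.5],"twist":0,"hand":0},{"translation":[0,0,-0.1],"twist":0,"hand":0},{"translation":[0.235,0.32,0],"twist":0,"hand":0},{"translation":[0.235,0.32,0],"twist":0,"hand":0},{"translation":[0,0,0.15],"twist":0,"hand":0},{"translation":[0,0,0.06],"twist":0,"hand":0},{"translation":[0,0,0.04],"twist":0,"hand":0},{"translation":[0,0,0],"twist":0,"hand":0}]'

```text
time: 41.55
tool_pos: [0.5955, 0.2539, 0.2866]
tool_rot: [-0.0, -0.305, 0.952, -0.0]
contact_force: [-0.6, -0.6, 1.8]
gripper_width: -0.001
grasp_force: 0.4
```

```bash
python3 w.py
```

```text
[0.5955 0.2539 0.2866] t 41.55 yaz 125.54 q6 -1.903 F [-0.6 -0.6  1.8]
a,v,h mm [29.6  9.8 51.6] tool dirs of a: [-0.456  0.89  -0.   ] v: [0.89  0.456 0.   ] [-0.99 -0.15 -0.  ]
```

Request:
apply_moves --targets '[{"translation":[0,0,0.04],"twist":0,"hand":0},{"translation":[0,0,0.04],"twist":0,"hand":0},{"translation":[0,0,0.03],"twist":0,"hand":0},{"translation":[0,0,0.02],"twist":0,"hand":0},{"translation":[0,0,0],"twist":0,"hand":0}]'

```text
time: 42.05
tool_pos: [0.5959, 0.2543, 0.2851]
tool_rot: [0.003, -0.306, 0.952, -0.0]
contact_force: [-17.5, -6.6, 31.6]
gripper_width: 0.003
grasp_force: 15.4
```

```bash
python3 w.py
```

```text
[0.5959 0.2543 0.2851] t 42.05 yaz 125.58 q6 -1.903 F [-17.5  -6.6  31.6]
a,v,h mm [30.   9.3 50.1] tool dirs of a: [-0.457  0.89   0.001] v: [ 0.89   0.457 -0.006] [-0.99 -0.15 -0.  ]
```

Request:
apply_moves --targets '[{"translation":[0,0,-0.5],"twist":0,"hand":0},{"translation":[0.16,-0.485,0],"twist":0,"hand":0},{"translation":[0.16,-0.485,0],"twist":0,"hand":0},{"translation":[0,0,0.4],"twist":0,"hand":0},{"translation":[0,0,0.25],"twist":0,"hand":0},{"translation":[0,0,0.13],"twist":0,"hand":0},{"translation":[0,0,0.05],"twist":0,"hand":0},{"translation":[0,0,0],"twist":0,"hand":0}]'

```text
time: 42.85
tool_pos: [0.6249, 0.1591, 0.2404]
tool_rot: [-0.0, -0.306, 0.952, 0.0]
contact_force: [0.1, -0.3, 0.6]
gripper_width: -0.002
grasp_force: 0.0
```

```bash
python3 w.py
```

```text
[0.6249 0.1591 0.2404] t 42.85 yaz 125.6 q6 -2.058 F [ 0.1 -0.3  0.6]
a,v,h mm [-68.4  -5.5   5.4] tool dirs of a: [-0.457  0.889 -0.   ] v: [0.889 0.457 0.   ] [-0.99 -0.15 -0.  ]
```

Expected about h = -7 when seated here.

Request:
apply_moves --targets '[{"translation":[0,0,0.05],"twist":0,"hand":0},{"translation":[0,0,0.04],"twist":0,"hand":0},{"translation":[0,0,0.03],"twist":0,"hand":0},{"translation":[0,0,0],"twist":0,"hand":0}]'

```text
time: 43.25
tool_pos: [0.6253, 0.1593, 0.2302]
tool_rot: [0.001, -0.306, 0.952, -0.0]
contact_force: [-0.7, -0.8, 3.3]
gripper_width: 0.0
grasp_force: 1.1
```

```bash
python3 w.py
```

```text
[0.6253 0.1593 0.2302] t 43.25 yaz 125.61 q6 -2.058 F [-0.7 -0.8  3.3]
a,v,h mm [-68.3  -5.8  -4.8] tool dirs of a: [-0.457  0.889  0.   ] v: [ 0.889  0.457 -0.002] [-0.99 -0.15 -0.  ]
```

Request:
apply_moves --targets '[{"translation":[0,0,0.04],"twist":0,"hand":0},{"translation":[0,0,0.04],"twist":0,"hand":0},{"translation":[0,0,0.04],"twist":0,"hand":0},{"translation":[0,0,0],"twist":0,"hand":0}]'

```text
time: 43.65
tool_pos: [0.6263, 0.1592, 0.2285]
tool_rot: [0.003, -0.306, 0.952, -0.001]
contact_force: [-17.2, -4.4, 34.3]
gripper_width: -0.001
grasp_force: 15.3
```

```bash
python3 w.py
```

```text
[0.6263 0.1592 0.2285] t 43.65 yaz 125.63 q6 -2.058 F [-17.2  -4.4  34.3]
a,v,h mm [-68.5  -6.9  -6.5] tool dirs of a: [-0.458  0.889 -0.001] v: [ 0.889  0.458 -0.007] [-0.99 -0.15 -0.  ]
```

Request:
apply_moves --targets '[{"translation":[0,0,-0.4],"twist":0,"hand":0},{"translation":[0,0,-0.45],"twist":0,"hand":0},{"translation":[0.3,0.23,0],"twist":0,"hand":0},{"translation":[0.165,0.363,0],"twist":0,"hand":0},{"translation":[0,0,0.3],"twist":0,"hand":0},{"translation":[0,0,0.15],"twist":0,"hand":0},{"translation":[0,0,0.05],"twist":0,"hand":0},{"translation":[0,0,0],"twist":0,"hand":0}]'

```text
time: 44.45
tool_pos: [0.5521, 0.1798, 0.2501]
tool_rot: [-0.001, -0.305, 0.952, 0.0]
contact_force: [-0.3, 0.0, -0.4]
gripper_width: 0.005
grasp_force: 0.0
```

```bash
python3 w.py
```

```text
[0.5521 0.1798 0.2501] t 44.45 yaz 125.56 q6 -2.005 F [-0.3  0.  -0.4]
a,v,h mm [-37.4  63.5  15.1] tool dirs of a: [-0.457  0.89  -0.   ] v: [0.89  0.457 0.003] [-0.99 -0.15 -0.  ]
```

Request:
apply_moves --targets '[{"translation":[0,0,0.03],"twist":0,"hand":0},{"translation":[0,0,0.02],"twist":0,"hand":0},{"translation":[0,0,0],"twist":0,"hand":0}]'

```text
time: 44.75
tool_pos: [0.5529, 0.18, 0.247]
tool_rot: [0.0, -0.305, 0.952, -0.0]
contact_force: [-0.2, 0.2, 0.6]
gripper_width: 0.001
grasp_force: 0.2
```

Request:
apply_moves --targets '[{"translation":[0,0,0.04],"twist":0,"hand":0},{"translation":[0,0,0.04],"twist":0,"hand":0},{"translation":[0,0,0.03],"twist":0,"hand":0},{"translation":[0,0,0],"twist":0,"hand":0}]'

```text
time: 45.15
tool_pos: [0.555, 0.1799, 0.2448]
tool_rot: [0.005, -0.306, 0.952, -0.002]
contact_force: [-7.1, -5.2, 24.9]
gripper_width: -0.003
grasp_force: 12.0
```

```bash
python3 w.py
```

```text
[0.555  0.1799 0.2448] t 45.15 yaz 125.6 q6 -2.005 F [-7.1 -5.2 24.9]
a,v,h mm [-37.7  60.7   9.8] tool dirs of a: [-0.457  0.889 -0.002] v: [ 0.889  0.457 -0.01 ] [-0.99 -0.15 -0.  ]
```

Request:
apply_moves --targets '[{"translation":[0,0,-0.5],"twist":0,"hand":0},{"translation":[0,0,-0.5],"twist":0,"hand":0},{"translation":[-0.35,0.1,-0.3],"twist":0,"hand":0},{"translation":[0,0,0],"twist":0,"hand":0}]'

```text
time: 45.55
tool_pos: [0.5779, 0.2107, 0.3727]
tool_rot: [0.006, -0.306, 0.952, -0.0]
contact_force: [-0.0, -0.4, -0.7]
gripper_width: 0.001
grasp_force: 0.0
```

```bash
python3 w.py; python3 mv.py wrist f1
```

```text
[0.5779 0.2107 0.3727] t 45.55 yaz 125.68 q6 -1.965 F [-0.  -0.4 -0.7]
a,v,h mm [-10.5  33.5 137.7] tool dirs of a: [-0.458  0.889  0.002] v: [ 0.889  0.458 -0.012] [-0.99 -0.15 -0.  ]
wrist 534 0.6
```

Request:
apply_moves --targets '[{"translation":[-0.3,0.35,0],"twist":0,"hand":0},{"translation":[-0.3,0.35,0],"twist":0,"hand":0},{"translation":[0,0,0],"twist":0,"hand":0}]'

```text
time: 45.95
tool_pos: [0.5816, 0.3037, 0.3617]
tool_rot: [-0.003, -0.308, 0.952, 0.001]
contact_force: [-0.4, -0.7, 0.6]
gripper_width: -0.005
grasp_force: 0.0
```

```bash
python3 mv.py wrist e1 side e2 scene e3; python3 - <<'E'
from mv import *
for t in (['f1','e1'],['f1','e1','e2','e3']): x=fit5(t)
for f in('f1','e1'):
    z=np.load(f+'.npz');A=B@R.from_euler('xy',x[3:5]).as_matrix();cc=C0+B@x[:3]+A[:,2]*.006
    t=((cc-z['o'])@A[:,2])/(z['d']@A[:,2]);Q=(z['o']+z['d']*t[:,None]-cc)@A
    r=np.hypot(Q[:,0],Q[:,1]);k=r>.0722;print('ear th',np.percentile(np.degrees(np.arctan2(Q[k,1],Q[k,0])),[2,50,98]).round(1),r.max().round(4))
for cam in('scene','side'):
    for n in('jar','can','bottle','tin','hammer','spanner','brush','mallet'):
        r=recognise(cam,n); 
        if cam=='scene': print(n,[np.round(a['point'],3).tolist() for a in r[:1]],end=' ')
    
E
```

```text
wrist 490 0.67
side 115 0.57
scene 119 0.87
['f1', 'e1'] centre mm [-6.6  1.2  0.4] tilt about u,v deg [-1.8 -2.3] med 0.00132
['f1', 'e1', 'e2', 'e3'] centre mm [-5.3 -0.6  0.5] tilt about u,v deg [-0.  -1.5] med 0.00115
ear th [ 99.2 105.3 111.2] 0.0823
ear th [ 98.6 105.9 113.4] 0.0792
jar [[0.477, -0.356, 0.06]] can [[0.372, -0.204, 0.083]] bottle [[0.529, -0.199, 0.078]] tin [[0.638, -0.014, 0.06]] hammer [] spanner [[0.314, 0.172, 0.006]] brush [[0.512, -0.466, 0.019]] mallet [[0.657, -0.42, 0.088]]
```

```bash
python3 -c "
from plant import *
print(job_done(), state()['time'])"
```

```text
the job is handed in; nothing more can be done
the job is handed in; nothing more can be done
```

I handed the job in at about 46 s (limit 64 s). The smaller brass buckle is in the barrel. The lid went in with its key 75° from the notch and was turned on the rim until the key dropped in. It was pressed at four points at 31–39 N per press with no rocking; I judged it seated from touch heights and image fits, not a viewed picture. The lid's downhill side lifted once during the turn and I pushed it back. Seven of the eight bystanders showed no shift in the last picture; the hammer wasn't recognised in it, so that one is unconfirmed.

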